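# Pack out the bottle rack with saddle spacers and hold it tight

### The arm

A 6-joint arm with a two-finger parallel gripper is mounted at the origin on the work surface. World frame = base frame: x ahead of the robot, y to its left, z up, the work surface at z = 0. Lengths are in m, angles in degrees, forces in N, time in s.
With the tool pointing down it reaches from about 0.4 to 0.825 m from the base axis. Payload 7 kg.
Tool frame: the origin (TCP) lies at the very end of the fingers, on their centre line; the grasp point (between the pads) lies 19 mm behind it (grasp_offset is the x of the grasp point in the tool frame, in m); x points along the fingers, y is the direction in which the jaws open and shut, and the axes are right-handed (so a half turn about x gives the same grasp; the last joint's range is limited). The gripper opens to 88 mm and grips with 3 to 60 N. Pads are 19 mm wide; open, the fingers measure 130 mm over their backs; the gripper's body (78 mm by 193 mm) begins 47 mm behind the grasp point.
Start: joints at [93.684, 20.546, 0.682, 0, -70.136, -16.507], TCP at [0.15, 0.658, 0.227] pointing down, gripper open.
Joint ranges: [-176.03, 176.03], [-82.01, 121.73], [-58.28, 71.71], [-173.87, 95.51], [-174.79, -0.11], [-173.66, 173.66]. Speed limits (degrees/s): [136.94, 136.94, 172.46, 180, 180, 180].

### API

Orientations are given as [roll, pitch, yaw] about the fixed x, y, z axes, in that order (R = Rz(yaw) Ry(pitch) Rx(roll)).
In Python, from plant import get_obs, snapshot, close_job, grasp_offset gives the robot as it stands.
- The arm moves only by the tool carry_out, never from a script. Its argument "series" is a list that holds one entry, the list of rows, each a list of 6 numbers: the shift along the tool's x, y, z in mm, then the turn, a rotation vector about the tool's x, y, z in degrees. A call has 1 to 10 rows; each row is the pose to reach, as a shift and turn from the pose commanded when the call began, along the tool's axes at that moment; what a row does not reach only later rows make up. A row lasts 1/8 s, in which the tool goes at most 62.5 mm and 10.7 degrees, less where a joint would pass 70% of its speed; a pose out of reach is approached as far as the arm can. A call with a gripper value outside its range is refused whole. "hand" is the gripper's target within -1 to 1 (shut at 1, half-way at 0, fully open at -1), set as the call begins (left out, the last holds). The fingers move at their own pace and stop on an object; the grip force is fixed at half the most. Time passes only in rows, so rows that repeat a pose let the fingers close. It gives the time, the measured TCP pose, the force and the opening at its end, in the units of the state.
- get_obs(): the state, without advancing time (a new reading comes with each control period).
- snapshot(name): name is "scene" or "top" or "wrist"; returns a dict with "color" (384x512x3 uint8, red, green, blue), "fx", "fy", "cx", "cy" (pixels), "eye" and "attitude" of the camera in the world. Camera axes: x right, y down, z forward; pixel columns grow to the right and rows downward; lengths in m; the calibration is good to about 2 mm. A picture is of the moment at which its call begins. There is no depth.
- close_job(): hands the job in, once; it reports no verdict.
The state is a dict: "clock": time; "joint_pos": joint angles; "qvel": joint speeds; "tau": joint torques, N m; "tool_pos": TCP position; "orientation": TCP orientation; "force": force on the tool from outside, world axes, zero at the start; "moment": the same for the moment, N m; "opening": finger opening in m.
Only numpy, scipy, OpenCV 4.12 (cv2) and the standard library are available. Lean on these libraries where they do the work, as an engineer would, in place of code of your own. Each camera call takes 0.05 s, during which the arm holds its last target.

### The job

Hang plywood saddle spacers one after another over the guide bar of the packing rack, in the gap between the sprung slide and the nose of the wooden bottle carrier, until pushing the slide by its black post squeezes the spacers tight against the carrier instead of running to the end of its travel with the spacers still loose. Finish while holding the post, keeping the slide pressed firmly (about 8 N on the spacers, without forcing it) so that the stack stays clamped: the slide springs back when let go, and the robot must touch only the slide then, not the spacers. Leave the mortar, the bottle and the beaker where they stand.

Things in the scene. Friction and masses are not known exactly. Their poses are not given: they have to be found in the camera images.
- rack: Packing rack fixed to the bench: an aluminium base plate 100 mm wide (x), 480 mm long (y, from -210 to +270 mm) and 12 mm thick, with a bracket at each end (44 mm wide, tops 80 mm above the bench, at y = -195 and +262 mm) carrying a round steel guide bar, 12 mm diameter, which runs along the rack's y axis at x = 0, its axis 66 mm above the bench. Origin on the bench under the bar; z up. A spacer hung on the bar has its underside 28 mm and its top 88 mm above the bench.
- slide (a joint): Travel of the sprung slide along the bar towards the carrier, the rack's +y (m): 0 = sprung back (start), 0.050 = end of its travel (hard stop). The return spring pushes back with 3 N at 0, rising to 6 N at 0.050.
- slide_face (a point): Centre of the slide's flat front face, which looks to the rack's +y, on the bar's axis. The slide is a grey painted block 40 mm wide, 60 mm long (behind the face) and 60 mm high (36 to 96 mm above the bench) with a black upright post on top.
- slide_post (a point): Centre of the slide's black post near its top, where it is gripped: the post is 22 mm wide (rack x), 20 mm thick (rack y), stands 47 mm behind the slide's front face and rises from 96 mm to 136 mm above the bench; this point is 121 mm above the bench.
- carrier_face (a point): Centre of the flat end face of the carrier's wooden nose, which looks to the rack's -y, on the bar's axis. The nose is 44 mm wide, 35 to 97 mm above the bench and 68 mm long; behind it (68 mm and more from this face) the open wooden crate, 114 mm wide, with four amber bottles up to 140 mm high. The carrier is fixed; how far along the bar differs, so the gap needs two or three spacers.
- mortar: Bystander: brass mortar with its pestle, 94 mm across the rim, 75 mm high (pestle to 131 mm); origin at the centre of its underside.
- syrup: Bystander: amber bottle, 56 mm diameter, 140 mm high; origin at the centre of its underside.
- beaker: Bystander: white plastic beaker, 72 mm diameter, 100 mm high; origin at the centre of its underside.
- spacer0_mid (a point): Saddle spacer of plain plywood, an upside-down U: 44 mm wide (its x), 26 mm thick (its y), 60 mm high (its z, up); a slot 20 mm wide and 44 mm deep, open below, runs right through it along its y; the solid head above the slot is 16 mm high. Weighs about 40 g, stands loose on the bench on its two legs. The four spacers are identical. This point is its centre, 30 mm above its underside; when it hangs on the bar this point is 58 mm above the bench, 8 mm below the bar's axis.
- spacer1_mid (a point): Saddle spacer of plain plywood, an upside-down U: 44 mm wide (its x), 26 mm thick (its y), 60 mm high (its z, up); a slot 20 mm wide and 44 mm deep, open below, runs right through it along its y; the solid head above the slot is 16 mm high. Weighs about 40 g, stands loose on the bench on its two legs. The four spacers are identical. This point is its centre, 30 mm above its underside; when it hangs on the bar this point is 58 mm above the bench, 8 mm below the bar's axis.
- spacer2_mid (a point): Saddle spacer of plain plywood, an upside-down U: 44 mm wide (its x), 26 mm thick (its y), 60 mm high (its z, up); a slot 20 mm wide and 44 mm deep, open below, runs right through it along its y; the solid head above the slot is 16 mm high. Weighs about 40 g, stands loose on the bench on its two legs. The four spacers are identical. This point is its centre, 30 mm above its underside; when it hangs on the bar this point is 58 mm above the bench, 8 mm below the bar's axis.
- spacer3_mid (a point): Saddle spacer of plain plywood, an upside-down U: 44 mm wide (its x), 26 mm thick (its y), 60 mm high (its z, up); a slot 20 mm wide and 44 mm deep, open below, runs right through it along its y; the solid head above the slot is 16 mm high. Weighs about 40 g, stands loose on the bench on its two legs. The four spacers are identical. This point is its centre, 30 mm above its underside; when it hangs on the bar this point is 58 mm above the bench, 8 mm below the bar's axis.
Not all that is in view belongs to the job. Leave any pink look-alike of the part that bears spacer0_mid alone. What is shaped like the part that bears spacer2_mid but red is not meant.

How it is judged (in metres and radians):
On the way, in this order (a step that is already met when the one before it is completed fails the run):
1. one spacer hangs over the bar between slide and carrier, let go ((((x of spacer0_mid in the frame of rack between -0.009 and 0.009 m and y of spacer0_mid in the frame of rack between -0.085 and 0.06 m and z of spacer0_mid in the frame of rack between 0.048 and 0.068 m and angle between spacer0_mid's own z axis and vertical below 0.35 rad and angle between the y axis of spacer0_mid and the y axis of rack, either way round below 0.4 rad) and contact force between each of the arm, the fingers and spacer0 below 0.3 N) or ((x of spacer1_mid in the frame of rack between -0.009 and 0.009 m and y of spacer1_mid in the frame of rack between -0.085 and 0.06 m and z of spacer1_mid in the frame of rack between 0.048 and 0.068 m and angle between spacer1_mid's own z axis and vertical below 0.35 rad and angle between the y axis of spacer1_mid and the y axis of rack, either way round below 0.4 rad) and contact force between each of the arm, the fingers and spacer1 below 0.3 N) or ((x of spacer2_mid in the frame of rack between -0.009 and 0.009 m and y of spacer2_mid in the frame of rack between -0.085 and 0.06 m and z of spacer2_mid in the frame of rack between 0.048 and 0.068 m and angle between spacer2_mid's own z axis and vertical below 0.35 rad and angle between the y axis of spacer2_mid and the y axis of rack, either way round below 0.4 rad) and contact force between each of the arm, the fingers and spacer2 below 0.3 N) or ((x of spacer3_mid in the frame of rack between -0.009 and 0.009 m and y of spacer3_mid in the frame of rack between -0.085 and 0.06 m and z of spacer3_mid in the frame of rack between 0.048 and 0.068 m and angle between spacer3_mid's own z axis and vertical below 0.35 rad and angle between the y axis of spacer3_mid and the y axis of rack, either way round below 0.4 rad) and contact force between each of the arm, the fingers and spacer3 below 0.3 N))), for 0.2 s.
2. two spacers hang over the bar between slide and carrier, let go (((((x of spacer0_mid in the frame of rack between -0.009 and 0.009 m and y of spacer0_mid in the frame of rack between -0.085 and 0.06 m and z of spacer0_mid in the frame of rack between 0.048 and 0.068 m and angle between spacer0_mid's own z axis and vertical below 0.35 rad and angle between the y axis of spacer0_mid and the y axis of rack, either way round below 0.4 rad) and contact force between each of the arm, the fingers and spacer0 below 0.3 N) and ((x of spacer1_mid in the frame of rack between -0.009 and 0.009 m and y of spacer1_mid in the frame of rack between -0.085 and 0.06 m and z of spacer1_mid in the frame of rack between 0.048 and 0.068 m and angle between spacer1_mid's own z axis and vertical below 0.35 rad and angle between the y axis of spacer1_mid and the y axis of rack, either way round below 0.4 rad) and contact force between each of the arm, the fingers and spacer1 below 0.3 N)) or (((x of spacer0_mid in the frame of rack between -0.009 and 0.009 m and y of spacer0_mid in the frame of rack between -0.085 and 0.06 m and z of spacer0_mid in the frame of rack between 0.048 and 0.068 m and angle between spacer0_mid's own z axis and vertical below 0.35 rad and angle between the y axis of spacer0_mid and the y axis of rack, either way round below 0.4 rad) and contact force between each of the arm, the fingers and spacer0 below 0.3 N) and ((x of spacer2_mid in the frame of rack between -0.009 and 0.009 m and y of spacer2_mid in the frame of rack between -0.085 and 0.06 m and z of spacer2_mid in the frame of rack between 0.048 and 0.068 m and angle between spacer2_mid's own z axis and vertical below 0.35 rad and angle between the y axis of spacer2_mid and the y axis of rack, either way round below 0.4 rad) and contact force between each of the arm, the fingers and spacer2 below 0.3 N)) or (((x of spacer0_mid in the frame of rack between -0.009 and 0.009 m and y of spacer0_mid in the frame of rack between -0.085 and 0.06 m and z of spacer0_mid in the frame of rack between 0.048 and 0.068 m and angle between spacer0_mid's own z axis and vertical below 0.35 rad and angle between the y axis of spacer0_mid and the y axis of rack, either way round below 0.4 rad) and contact force between each of the arm, the fingers and spacer0 below 0.3 N) and ((x of spacer3_mid in the frame of rack between -0.009 and 0.009 m and y of spacer3_mid in the frame of rack between -0.085 and 0.06 m and z of spacer3_mid in the frame of rack between 0.048 and 0.068 m and angle between spacer3_mid's own z axis and vertical below 0.35 rad and angle between the y axis of spacer3_mid and the y axis of rack, either way round below 0.4 rad) and contact force between each of the arm, the fingers and spacer3 below 0.3 N)) or (((x of spacer1_mid in the frame of rack between -0.009 and 0.009 m and y of spacer1_mid in the frame of rack between -0.085 and 0.06 m and z of spacer1_mid in the frame of rack between 0.048 and 0.068 m and angle between spacer1_mid's own z axis and vertical below 0.35 rad and angle between the y axis of spacer1_mid and the y axis of rack, either way round below 0.4 rad) and contact force between each of the arm, the fingers and spacer1 below 0.3 N) and ((x of spacer2_mid in the frame of rack between -0.009 and 0.009 m and y of spacer2_mid in the frame of rack between -0.085 and 0.06 m and z of spacer2_mid in the frame of rack between 0.048 and 0.068 m and angle between spacer2_mid's own z axis and vertical below 0.35 rad and angle between the y axis of spacer2_mid and the y axis of rack, either way round below 0.4 rad) and contact force between each of the arm, the fingers and spacer2 below 0.3 N)) or (((x of spacer1_mid in the frame of rack between -0.009 and 0.009 m and y of spacer1_mid in the frame of rack between -0.085 and 0.06 m and z of spacer1_mid in the frame of rack between 0.048 and 0.068 m and angle between spacer1_mid's own z axis and vertical below 0.35 rad and angle between the y axis of spacer1_mid and the y axis of rack, either way round below 0.4 rad) and contact force between each of the arm, the fingers and spacer1 below 0.3 N) and ((x of spacer3_mid in the frame of rack between -0.009 and 0.009 m and y of spacer3_mid in the frame of rack between -0.085 and 0.06 m and z of spacer3_mid in the frame of rack between 0.048 and 0.068 m and angle between spacer3_mid's own z axis and vertical below 0.35 rad and angle between the y axis of spacer3_mid and the y axis of rack, either way round below 0.4 rad) and contact force between each of the arm, the fingers and spacer3 below 0.3 N)) or (((x of spacer2_mid in the frame of rack between -0.009 and 0.009 m and y of spacer2_mid in the frame of rack between -0.085 and 0.06 m and z of spacer2_mid in the frame of rack between 0.048 and 0.068 m and angle between spacer2_mid's own z axis and vertical below 0.35 rad and angle between the y axis of spacer2_mid and the y axis of rack, either way round below 0.4 rad) and contact force between each of the arm, the fingers and spacer2 below 0.3 N) and ((x of spacer3_mid in the frame of rack between -0.009 and 0.009 m and y of spacer3_mid in the frame of rack between -0.085 and 0.06 m and z of spacer3_mid in the frame of rack between 0.048 and 0.068 m and angle between spacer3_mid's own z axis and vertical below 0.35 rad and angle between the y axis of spacer3_mid and the y axis of rack, either way round below 0.4 rad) and contact force between each of the arm, the fingers and spacer3 below 0.3 N)))), for 0.2 s.
At the end, for the whole second after the job is handed in: Robot holds the slide (>3 N), which presses a hung spacer, and a hung spacer the carrier, each >3 N; those hang over the bar (centre within 9 mm sideways, 10 mm in height, tilt <0.35, turn <0.4 rad); slide still (<5 mm/s); robot touches no spacer (((contact force between slide and spacer0 above 3 N and (x of spacer0_mid in the frame of rack between -0.009 and 0.009 m and y of spacer0_mid in the frame of rack between -0.085 and 0.06 m and z of spacer0_mid in the frame of rack between 0.048 and 0.068 m and angle between spacer0_mid's own z axis and vertical below 0.35 rad and angle between the y axis of spacer0_mid and the y axis of rack, either way round below 0.4 rad)) or (contact force between slide and spacer1 above 3 N and (x of spacer1_mid in the frame of rack between -0.009 and 0.009 m and y of spacer1_mid in the frame of rack between -0.085 and 0.06 m and z of spacer1_mid in the frame of rack between 0.048 and 0.068 m and angle between spacer1_mid's own z axis and vertical below 0.35 rad and angle between the y axis of spacer1_mid and the y axis of rack, either way round below 0.4 rad)) or (contact force between slide and spacer2 above 3 N and (x of spacer2_mid in the frame of rack between -0.009 and 0.009 m and y of spacer2_mid in the frame of rack between -0.085 and 0.06 m and z of spacer2_mid in the frame of rack between 0.048 and 0.068 m and angle between spacer2_mid's own z axis and vertical below 0.35 rad and angle between the y axis of spacer2_mid and the y axis of rack, either way round below 0.4 rad)) or (contact force between slide and spacer3 above 3 N and (x of spacer3_mid in the frame of rack between -0.009 and 0.009 m and y of spacer3_mid in the frame of rack between -0.085 and 0.06 m and z of spacer3_mid in the frame of rack between 0.048 and 0.068 m and angle between spacer3_mid's own z axis and vertical below 0.35 rad and angle between the y axis of spacer3_mid and the y axis of rack, either way round below 0.4 rad))) and ((contact force between carrier and spacer0 above 3 N and (x of spacer0_mid in the frame of rack between -0.009 and 0.009 m and y of spacer0_mid in the frame of rack between -0.085 and 0.06 m and z of spacer0_mid in the frame of rack between 0.048 and 0.068 m and angle between spacer0_mid's own z axis and vertical below 0.35 rad and angle between the y axis of spacer0_mid and the y axis of rack, either way round below 0.4 rad)) or (contact force between carrier and spacer1 above 3 N and (x of spacer1_mid in the frame of rack between -0.009 and 0.009 m and y of spacer1_mid in the frame of rack between -0.085 and 0.06 m and z of spacer1_mid in the frame of rack between 0.048 and 0.068 m and angle between spacer1_mid's own z axis and vertical below 0.35 rad and angle between the y axis of spacer1_mid and the y axis of rack, either way round below 0.4 rad)) or (contact force between carrier and spacer2 above 3 N and (x of spacer2_mid in the frame of rack between -0.009 and 0.009 m and y of spacer2_mid in the frame of rack between -0.085 and 0.06 m and z of spacer2_mid in the frame of rack between 0.048 and 0.068 m and angle between spacer2_mid's own z axis and vertical below 0.35 rad and angle between the y axis of spacer2_mid and the y axis of rack, either way round below 0.4 rad)) or (contact force between carrier and spacer3 above 3 N and (x of spacer3_mid in the frame of rack between -0.009 and 0.009 m and y of spacer3_mid in the frame of rack between -0.085 and 0.06 m and z of spacer3_mid in the frame of rack between 0.048 and 0.068 m and angle between spacer3_mid's own z axis and vertical below 0.35 rad and angle between the y axis of spacer3_mid and the y axis of rack, either way round below 0.4 rad))) and contact force between any of the fingers, the arm and slide above 3 N and velocity of joint slide between -0.005 and 0.005 m/s and contact force between each of the arm, the fingers and spacer0 below 0.3 N and contact force between each of the arm, the fingers and spacer1 below 0.3 N and contact force between each of the arm, the fingers and spacer2 below 0.3 N and contact force between each of the arm, the fingers and spacer3 below 0.3 N); the arm keeps its last pose, push and grip.
It fails at once if a bystander was moved more than 30 mm (distance of any of mortar, syrup, beaker from where it was at the start of the episode above 0.03 m).
It fails at once if the carrier was forced with more than 60 N (contact force between carrier and spacer0 above 60 N or contact force between carrier and spacer1 above 60 N or contact force between carrier and spacer2 above 60 N or contact force between carrier and spacer3 above 60 N).
It also fails if it takes over 72 s, if anything falls off the work surface, if the arm or the gripper's body presses on something with over 40 N, if the wrist force passes 120 N, or if a joint passes its speed limit or range.

## Working session

There is one attempt and no reset: what is moved stays moved. The work goes in short steps, Python scripts to look and compute and a tool call to move; the robot and the scene stay as the last step left them, time stands still between calls to the robot, and variables do not carry over. Pictures are saved under pics/ and viewed, and the job is handed in when it is done.

Besides the shell and the picture viewer there is one more tool, called after ">>>" as a command line: name --argument value ..., lists and objects as JSON in quotes. carry_out: Moves the arm, as the interface text tells. Its arguments: {"type":"object","properties":{"series":{"type":"array","items":{"type":"array","items":{"type":"array","items":{"type":"number"}}}},"hand":{"type":"number"}},"required":["series"]}

```bash
ls; mkdir -p pics; cat > h.py <<'E'
import numpy as np, cv2
from plant import get_obs, snapshot, close_job, grasp_offset
def snap(n,f):
    s=snapshot(n); cv2.imwrite('pics/'+f,cv2.cvtColor(np.asarray(s['color']),cv2.COLOR_RGB2BGR)); np.savez('pics/'+f[:-4]+'.npz',**{k:np.asarray(v) for k,v in s.items()}); return s
E
python3 - <<'E'
from h import *
print(get_obs(),grasp_offset)
for n in('scene','top','wrist'):
    s=snap(n,n+'0.png'); print(n,{k:v for k,v in s.items() if k!='color'})
E
```

```text
pics
{'clock': 0.0, 'joint_pos': array([ 9.36845403e+01,  2.05919693e+01,  6.35024250e-01, -1.90072854e-02,
       -7.01341275e+01, -1.65082286e+01]), 'qvel': array([-0.0362797 ,  0.00437929, -0.01376038,  0.01431721,  0.02535952,
       -0.00779026]), 'tau': array([-2.75808407e-04, -5.82708907e+01,  2.93055117e+01,  6.99730933e+00,
        6.87092674e-03, -1.55447933e-04]), 'tool_pos': array([0.14972519, 0.6577082 , 0.22562964]), 'orientation': array([ 95.40945625,  89.90719062, -97.4207053 ]), 'force': array([-0.2365869 , -0.55950615,  0.45506608]), 'moment': array([-0.0080836 , -0.0271372 ,  0.04622323]), 'opening': 0.08748214080067046} -0.0188
scene {'fx': 418.8528454950736, 'fy': 418.8528454950736, 'cx': 251.26251999618967, 'cy': 189.70420780983494, 'eye': array([1.26566418, 0.32747402, 0.62330543]), 'attitude': array([-123.84816459,   -0.14529228,  118.90876172])}
top {'fx': 350.05733280865724, 'fy': 350.05733280865724, 'cx': 255.658167661932, 'cy': 196.22479201820272, 'eye': array([ 0.40315662, -0.05114313,  1.04453801]), 'attitude': array([-170.06448726,    0.43071145,  -91.2365434 ])}
wrist {'fx': 323.88802874511765, 'fy': 323.88802874511765, 'cx': 261.7533219970008, 'cy': 188.1515260949459, 'eye': array([0.21805547, 0.64211754, 0.38428516]), 'attitude': array([ 1.64881385e+02, -5.11943625e-02, -1.02758612e+02])}
```

View pics/scene0.png

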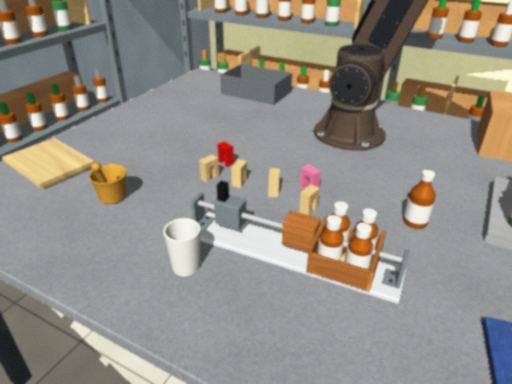

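View pics/top0.png

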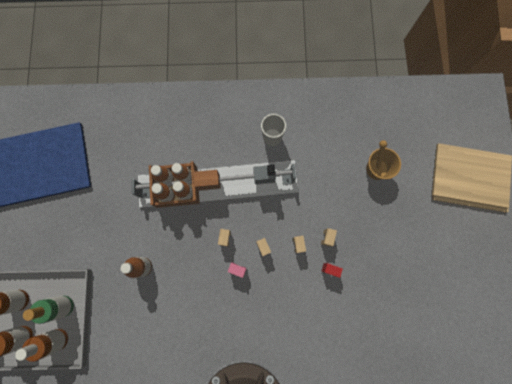

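View pics/wrist0.png

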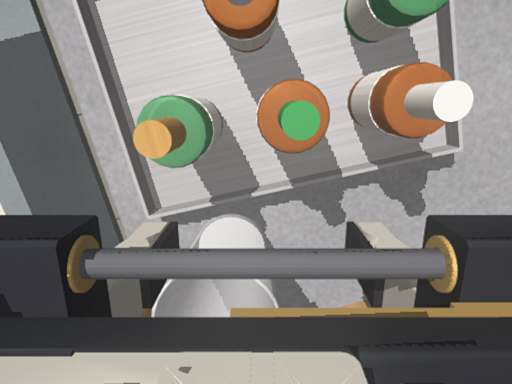

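The top view shows the rack at about (217,185), with the slide at (265,173) and the carrier nose at (206,180). There are four plain plywood spacers at (224,237), (264,247), (300,244) and (330,237). The pink one at (237,270) and the red one at (333,270) are look-alikes to leave alone. I'll check this in an enlarged crop.

```bash
python3 - <<'E'
from h import *
im=cv2.imread('pics/top0.png')
cv2.imwrite('pics/c1.png',cv2.resize(im[215:285,205:355],None,fx=5,fy=5,interpolation=cv2.INTER_CUBIC))
cv2.imwrite('pics/c2.png',cv2.resize(im[150:215,130:305],None,fx=4.5,fy=4.5,interpolation=cv2.INTER_CUBIC))
im=cv2.imread('pics/scene0.png')
cv2.imwrite('pics/c3.png',cv2.resize(im[130:300,180:420],None,fx=3.3,fy=3.3,interpolation=cv2.INTER_CUBIC))
E
```

```text
(no output)
```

View pics/c1.png

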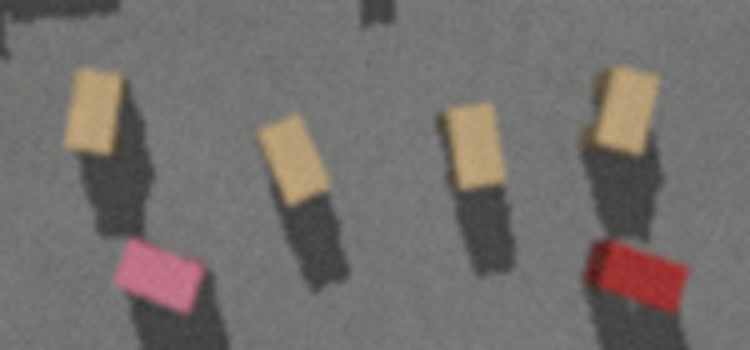

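View pics/c2.png

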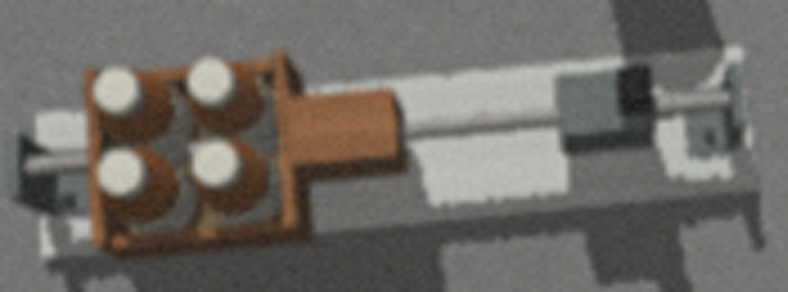

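View pics/c3.png

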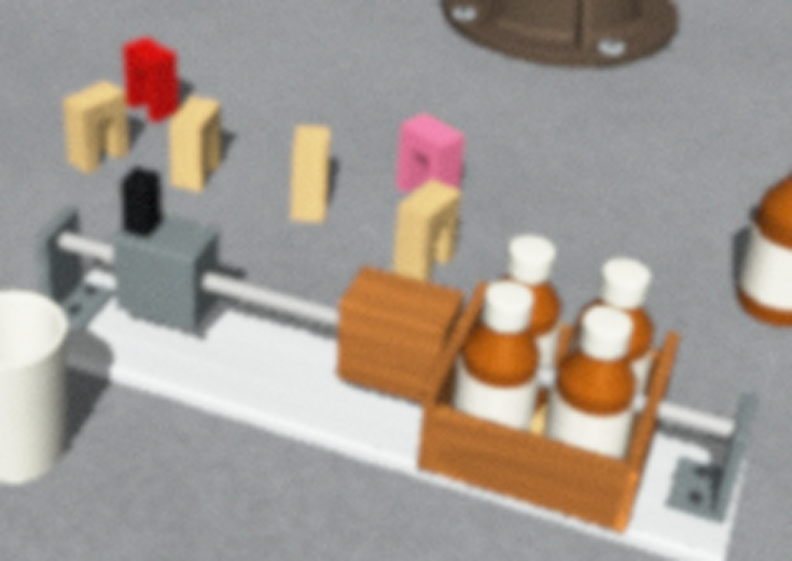

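The crops confirm it: four plain plywood upside-down Us fit the description, and the pink and red ones aren't meant. Next I'll measure the poses.

```bash
cat >> h.py <<'E'
from scipy.spatial.transform import Rotation as R
def ray(s,uv,z):
    uv=np.atleast_2d(np.asarray(uv,float))
    d=np.c_[(uv[:,0]-s['cx'])/s['fx'],(uv[:,1]-s['cy'])/s['fy'],np.ones(len(uv))]
    d=d@R.from_euler('xyz',s['attitude'],degrees=True).as_matrix().T
    return s['eye']+d*((z-s['eye'][2])/d[:,2])[:,None]
def proj(s,p):
    p=(np.atleast_2d(p)-s['eye'])@R.from_euler('xyz',s['attitude'],degrees=True).as_matrix()
    return np.c_[p[:,0]/p[:,2]*s['fx']+s['cx'],p[:,1]/p[:,2]*s['fy']+s['cy']]
def load(f): return dict(np.load('pics/'+f))
E
python3 - <<'E'
from h import *
np.set_printoptions(precision=4,suppress=True)
s=load('top0.npz'); im=cv2.imread('pics/top0.png'); hsv=cv2.cvtColor(im,cv2.COLOR_BGR2HSV)
m=cv2.inRange(hsv,(12,60,150),(28,200,255)); m[:215]=0;m[290:]=0;m[:,:200]=0;m[:,360:]=0
for c in cv2.findContours(m,0,2)[0]:
    if cv2.contourArea(c)<30: continue
    P=ray(s,c[:,0,:],.06)[:,:2].astype(np.float32)
    (cx,cy),(w,h),a=cv2.minAreaRect(P*1000)
    # long axis dir
    b=cv2.boxPoints(((cx,cy),(w,h),a)); e=b[1]-b[0] if np.linalg.norm(b[1]-b[0])>np.linalg.norm(b[2]-b[1]) else b[2]-b[1]
    M=cv2.moments(c); 
    print('spacer',cx,cy,w,h,'long axis yaw',(np.degrees(np.arctan2(e[1],e[0]))+90)%180-90, 'px',M['m10']/M['m00'],M['m01']/M['m00'],ray(s,[M['m10']/M['m00'],M['m01']/M['m00']],.06))
f=lambda u,v:(130+u/4.5,150+v/4.5)
for n,p,z in [('bar by nose',f(405,131),.066),('bar by slide',f(556,115),.066),('bar right',f(690,103),.066),('nose TL? (400,92)',f(400,92),.097),('nose BR(400,162)',f(400,162),.097),('slide front top up',f(557,78),.096),('slide front bottom',f(562,134),.096),('post tl',f(618,66),.136),('post bl',f(620,110),.136),('post br',f(650,108),.136),('plate TR',f(742,45),.012),('plate BR',f(758,190),.012),('plate BL',f(42,255),.012),('plate TL',f(38,112),.012)]:
    print(n,np.round(p,1),ray(s,p,z)[0])
E
```

```text
spacer 433.9007263183594 -65.62612915039062 43.39110565185547 25.135135650634766 long axis yaw 22.627731 px 263.3264746227709 246.33058984910835 [[ 0.4336 -0.0658  0.06  ]]
spacer 439.24652099609375 -167.8942413330078 43.09584426879883 25.21706199645996 long axis yaw 5.852928 px 299.8621659634318 243.59774964838255 [[ 0.4389 -0.1677  0.06  ]]
spacer 456.9013671875 -253.0691680908203 24.18755531311035 43.2330322265625 long axis yaw -17.39241 px 330.1550724637681 236.45652173913044 [[ 0.4569 -0.2531  0.06  ]]
spacer 462.8450927734375 46.311546325683594 25.372100830078125 43.17327880859375 long axis yaw -8.633934 px 223.06241134751772 236.77730496453898 [[0.4626 0.0463 0.06  ]]
bar by nose [220.  179.1] [0.6268 0.0536 0.066 ]
bar by slide [253.6 175.6] [ 0.635  -0.0428  0.066 ]
bar right [283.3 172.9] [ 0.6408 -0.1284  0.066 ]
nose TL? (400,92) [218.9 170.4] [0.6445 0.0532 0.097 ]
nose BR(400,162) [218.9 186. ] [0.6003 0.0534 0.097 ]
slide front top up [253.8 167.3] [ 0.6514 -0.0441  0.096 ]
slide front bottom [254.9 179.8] [ 0.6158 -0.0465  0.096 ]
post tl [267.3 164.7] [ 0.6474 -0.0808  0.136 ]
post bl [267.8 174.4] [ 0.6206 -0.0813  0.136 ]
post br [274.4 174. ] [ 0.6214 -0.0991  0.136 ]
plate TR [294.9 160. ] [ 0.6935 -0.1692  0.012 ]
plate BR [298.4 192.2] [ 0.5934 -0.1758  0.012 ]
plate BL [139.3 206.7] [0.5605 0.3007 0.012 ]
plate TL [138.4 174.9] [0.658  0.3069 0.012 ]
```

```bash
cat >> h.py <<'E'
def plan(pos,yaw,o=None):
    """delta (mm, rotvec deg in tool axes) from measured pose to tool down with jaw axis (tool y) along world yaw (mod 180)"""
    o=o or get_obs(); T=R.from_euler('xyz',o['orientation'],degrees=True).as_matrix()
    best=None
    for k in(0,180):
        a=np.radians(yaw+k); x=np.array([0,0,-1.]); y=np.array([np.cos(a),np.sin(a),0]); G=np.c_[x,y,np.cross(x,y)]
        r=R.from_matrix(T.T@G).as_rotvec(degrees=True)
        if best is None or np.linalg.norm(r)<np.linalg.norm(best): best=r
    d=T.T@(np.asarray(pos)-o['tool_pos'])*1000
    return np.round(d,1),np.round(best,1)
E
python3 - <<'E'
from h import *
o=get_obs();T=R.from_euler('xyz',o['orientation'],degrees=True).as_matrix();print(T.round(3))
print(plan((.45,.35,.2),22.6));print(plan((.434,-.066,.16),22.6))
E
```

```text
[[-0.    -0.222 -0.975]
 [-0.001 -0.975  0.222]
 [-1.     0.001 -0.   ]]
(array([  26.2,  233.4, -361.1]), array([54.6, -0. , -0.1]))
(array([  66.7,  642.6, -437.9]), array([54.6, -0. , -0.1]))
```

>>> carry_out --series '[[[13,117,-180,10,0,0],[26,233,-361,20,0,0],[26,233,-361,30,0,0],[26,233,-361,40,0,0],[26,233,-361,50,0,0],[26,233,-361,55,0,0],[26,233,-361,55,0,0],[46,438,-400,55,0,0],[46,438,-400,55,0,0],[46,438,-400,55,0,0]]]'

```text
clock: 1.4
tool_pos: [0.443, 0.1623, 0.1823]
orientation: [115.9, 90.0, -131.9]
force: [0.9, -0.3, 0.2]
opening: 0.0872
```

```bash
python3 - <<'E'
from h import *
print(plan((.434,-.066,.12),22.6));print(plan((.434,-.066,.029),22.6))
E
```

```text
(array([  62.4,   94.5, -208. ]), array([-0.4, -0. , -0. ]))
(array([ 153.4,   94.5, -208. ]), array([-0.4, -0. , -0. ]))
```

>>> carry_out --series '[[[62,94,-208,0,0,0],[62,94,-208,0,0,0],[62,94,-208,0,0,0],[62,94,-208,0,0,0],[62,94,-208,0,0,0],[110,94,-208,0,0,0],[153,94,-208,0,0,0],[153,94,-208,0,0,0]]]'

```text
clock: 2.4
tool_pos: [0.4328, -0.0639, 0.0277]
orientation: [83.4, 89.6, -164.4]
force: [-0.2, 0.1, 0.3]
opening: 0.0877
```

```bash
python3 - <<'E'
from h import *
o=get_obs();print(o['tool_pos'],o['force'])
for n in('scene','wrist'): snap(n,n+'1.png')
im=cv2.imread('pics/scene1.png')
cv2.imwrite('pics/c4.png',cv2.resize(im[100:260,180:380],None,fx=3.5,fy=3.5))
E
```

```text
[ 0.43280989 -0.06389095  0.02774126] [-0.19941789  0.12471634  0.31855718]
```

View pics/c4.png

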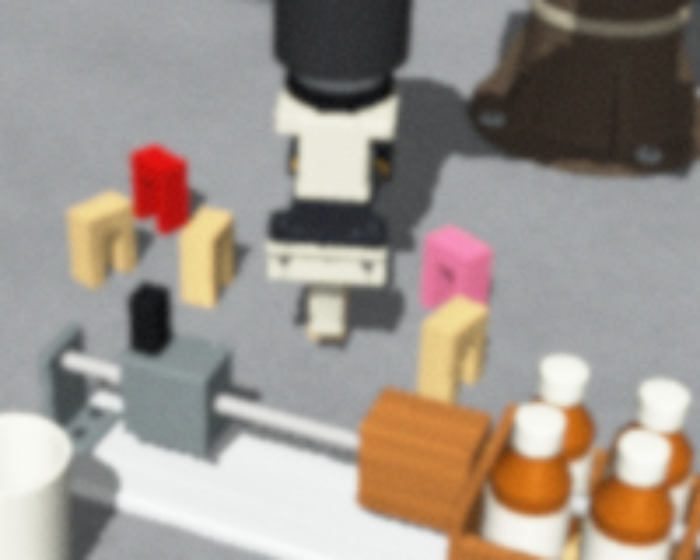

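View pics/wrist1.png

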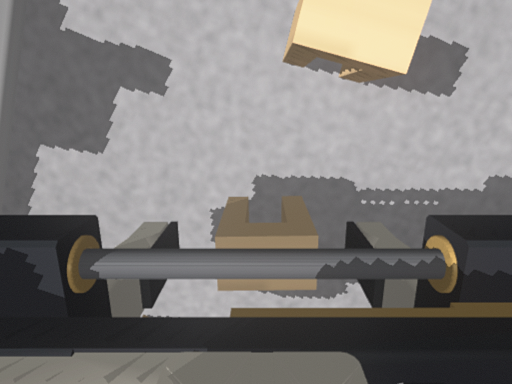

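The fingers straddle the spacer squarely: in the wrist view it sits at (267,262), centred between pads at about (145,262) and (380,262). Closing now.

>>> carry_out --hand 1 --series '[[[0,0,0,0,0,0],[0,0,0,0,0,0],[0,0,0,0,0,0],[0,0,0,0,0,0],[-20,0,0,0,0,0],[-110,0,0,0,0,0],[-110,0,0,0,0,0]]]'

```text
clock: 3.38
tool_pos: [0.436, -0.0637, 0.1427]
orientation: [-103.0, 89.8, 9.2]
force: [0.5, -0.3, -1.0]
opening: 0.0437
```

```bash
python3 - <<'E'
from h import *
o=get_obs();print(o['opening'],o['tool_pos'],o['force'])
y=4.3;a=np.radians(y);Y=np.array([-np.sin(a),np.cos(a)]);O=np.array([.6286,.0358])
def W(yr,z): return (*(O+Y*yr),z)
print(W(-.002,.1))
print(plan(W(-.002,.12),y));print(plan(W(-.002,.06),y))
snap('wrist','wrist2.png')
snap('scene','scene2.png')
E
```

```text
0.043742094268748644 [ 0.43604763 -0.06365812  0.14266888] [ 0.51636843 -0.34695366 -0.9954786 ]
(np.float64(0.6287499574536527), np.float64(0.03380562973294977), 0.1)
(array([  23.4, -215.2,   17.5]), array([17.9, -0. ,  0.2]))
(array([  83.4, -214.9,   17.5]), array([17.9, -0. ,  0.2]))
```

View pics/wrist2.png

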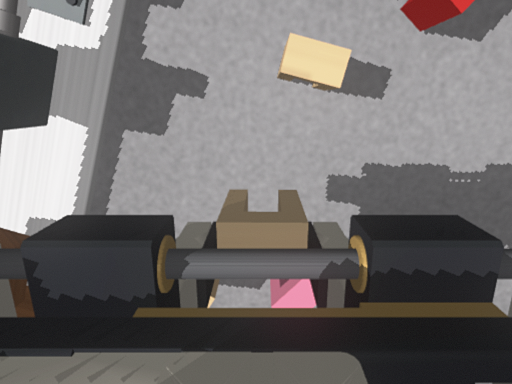

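>>> carry_out --series '[[[0,-60,5,9,0,0],[0,-120,10,18,0,0],[0,-170,17,18,0,0],[0,-215,17,18,0,0],[0,-215,17,18,0,0],[0,-215,17,18,0,0],[0,-215,17,18,0,0]]]'

```text
clock: 4.35
tool_pos: [0.6266, 0.0327, 0.1394]
orientation: [93.2, 90.0, -172.6]
force: [-0.1, 0.5, -1.3]
opening: 0.0434
```

```bash
cat >> h.py <<'E'
YAW=4.3;_a=np.radians(YAW);Y=np.array([-np.sin(_a),np.cos(_a)]);X=np.array([np.cos(_a),np.sin(_a)]);O=np.array([.6286,.0358])
def W(yr,z): return (*(O+Y*yr),z)
def rk(p): d=np.asarray(p)[:2]-O; return np.round([d@X,d@Y],4)
E
python3 - <<'E'
from h import *
o=get_obs();print(o['opening'],o['tool_pos'],o['force'],rk(o['tool_pos']))
print(plan(W(-.002,.056),YAW))
snap('wrist','wrist3.png')
for n in('scene','top'):
  snap(n,n+'3.png')
im=cv2.imread('pics/scene3.png')
cv2.imwrite('pics/c5.png',cv2.resize(im[120:280,180:400],None,fx=3.5,fy=3.5))
E
```

```text
0.043359143656280255 [0.62664015 0.03266102 0.13944639] [-0.1477737   0.50881427 -1.29143951] [-0.0022 -0.003 ]
(array([83.4, -2.2,  1. ]), array([-0.1, -0. , -0. ]))
```

View pics/wrist3.png

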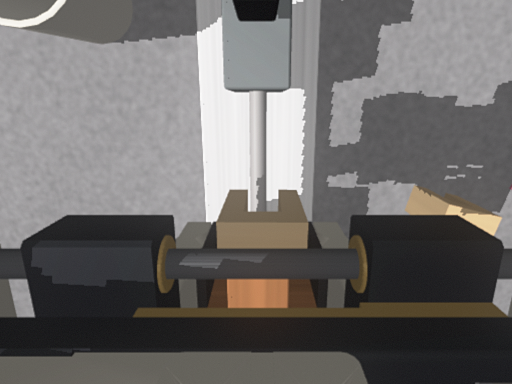

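View pics/c5.png

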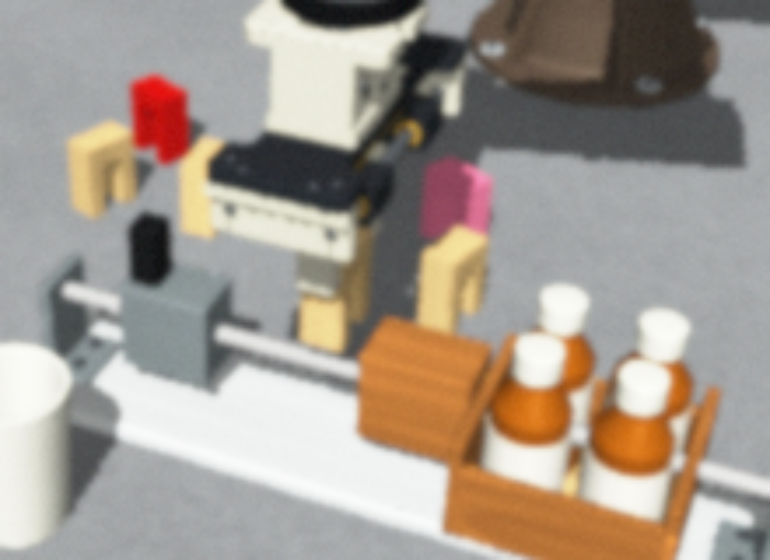

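The slot sits about 3 mm off the bar in the wrist view: slot centre at u≈264, bar at u≈257. I'll correct that and lower.

>>> carry_out --series '[[[0,-3,1,0,0,0],[25,-3,1,0,0,0],[45,-3,1,0,0,0],[60,-3,1,0,0,0],[72,-3,1,0,0,0],[80,-3,1,0,0,0],[81,-3,1,0,0,0]]]'

```text
clock: 5.38
tool_pos: [0.6315, 0.0337, 0.0638]
orientation: [-116.4, 89.8, -22.1]
force: [-15.0, 0.4, 40.0]
opening: 0.0441
```

```bash
python3 - <<'E'
from h import *
o=get_obs();print(o['opening'],o['tool_pos'],o['force'],rk(o['tool_pos']))
snap('wrist','wrist4.png')
for n in('scene',):
  snap(n,n+'4.png')
im=cv2.imread('pics/scene4.png')
cv2.imwrite('pics/c6.png',cv2.resize(im[120:280,180:400],None,fx=3.5,fy=3.5))
E
```

```text
0.044077669187798416 [0.6314735  0.03374697 0.06381898] [-15.00997707   0.4253105   39.98114534] [ 0.0027 -0.0023]
```

View pics/c6.png

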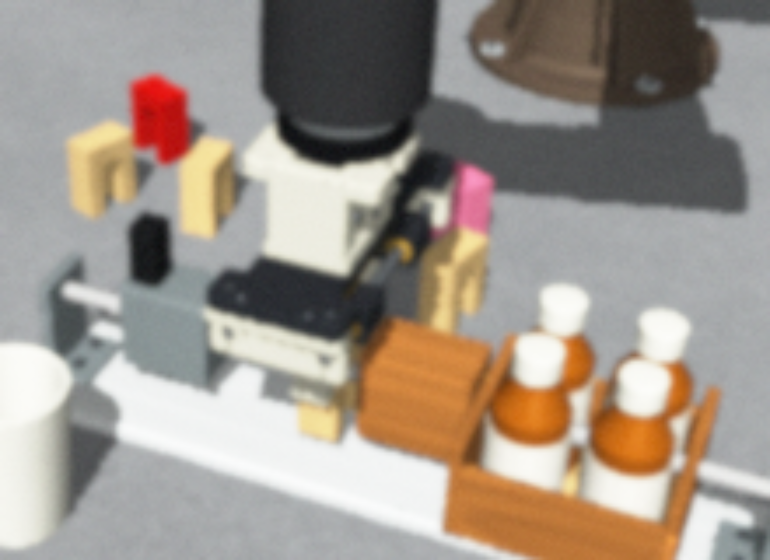

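View pics/wrist4.png

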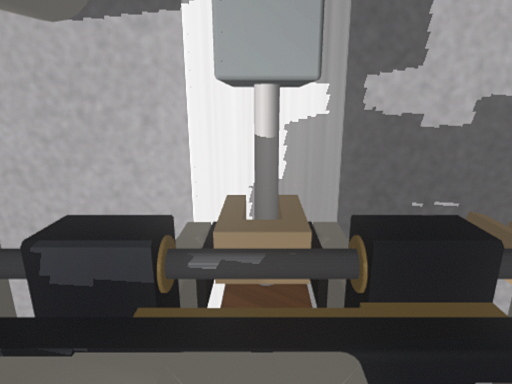

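The spacer is on the bar and pressing lightly: the bar shows inside the slot at (266,190). I'll back off 5 mm, then open and rise.

>>> carry_out --series '[[[-5,1,0,0,0,0],[-5,1,0,0,0,0]]]'

```text
clock: 5.72
tool_pos: [0.63, 0.0344, 0.0643]
orientation: [-74.5, 89.9, 19.7]
force: [1.8, 0.0, 0.9]
opening: 0.0437
```

>>> carry_out --hand -1 --series '[[[0,0,0,0,0,0],[0,0,0,0,0,0],[0,0,0,0,0,0],[0,0,0,0,0,0],[-50,0,0,0,0,0],[-100,0,0,0,0,0],[-100,0,0,0,0,0]]]'

```text
clock: 6.6
tool_pos: [0.6322, 0.0348, 0.1685]
orientation: [-81.4, 89.5, 12.8]
force: [0.2, 0.6, -0.0]
opening: 0.0877
```

```bash
python3 - <<'E'
from h import *
o=get_obs();print(o['opening'],o['tool_pos'],o['force'],rk(o['tool_pos']))
snap('wrist','wrist5.png')
print(plan((.439,-.168,.16),5.9,o),plan((.439,-.168,.033),5.9,o))
E
```

```text
0.08768035232164713 [0.63218019 0.03480972 0.16853944] [ 0.18848821  0.64789387 -0.00898375] [ 0.0035 -0.0013]
(array([   6.6,  207.6, -188.1]), array([-1.7,  0.1,  0.5])) (array([ 133.6,  208.7, -188.2]), array([-1.7,  0.1,  0.5]))
```

View pics/wrist5.png

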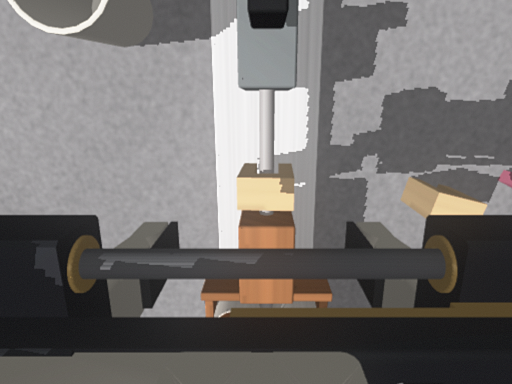

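Spacer 1 hangs on the bar at (266,186), close in front of the nose. Next is the spacer at (0.439,-0.168).

>>> carry_out --series '[[[0,50,-40,0,0,0],[5,100,-90,0,0,0],[5,150,-135,-2,0,0],[5,208,-188,-2,0,0],[5,208,-188,-2,0,0],[55,208,-188,-2,0,0],[105,208,-188,-2,0,0],[132,208,-188,-2,0,0],[132,208,-188,-2,0,0],[132,208,-188,-2,0,0]]]'

```text
clock: 7.9
tool_pos: [0.4361, -0.1684, 0.0322]
orientation: [-166.0, 90.0, -69.8]
force: [-0.3, 0.6, 0.1]
opening: 0.0875
```

```bash
python3 - <<'E'
from h import *
o=get_obs();print(o['opening'],o['tool_pos'],o['force'])
snap('wrist','wrist6.png')
print(plan((.439,-.168,.03),5.9,o))
E
```

```text
0.08753543220732339 [ 0.43606722 -0.16842366  0.03217662] [-0.27775182  0.6132552   0.0572832 ]
(array([ 2.2, -3. ,  0.1]), array([ 0.3, -0. ,  0. ]))
```

View pics/wrist6.png

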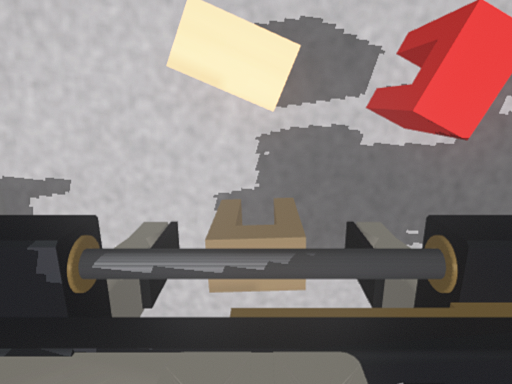

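The plain spacer sits between the pads at (257,262), about 3 mm off centre. I'll centre it, close and lift.

>>> carry_out --series '[[[1,-3,0,0,0,0],[1,-3,0,0,0,0]]]'

```text
clock: 8.2
tool_pos: [0.4395, -0.168, 0.0314]
orientation: [-95.1, 89.9, 1.1]
force: [0.3, 0.2, 0.6]
opening: 0.0877
```

>>> carry_out --hand 1 --series '[[[0,0,0,0,0,0],[0,0,0,0,0,0],[0,0,0,0,0,0],[0,0,0,0,0,0],[-20,0,0,0,0,0],[-70,0,0,0,0,0],[-130,0,0,0,0,0],[-130,0,0,0,0,0]]]'

```text
clock: 9.2
tool_pos: [0.4417, -0.1683, 0.1653]
orientation: [-99.9, 89.5, -3.7]
force: [-0.4, 0.7, -1.8]
opening: 0.0437
```

```bash
python3 - <<'E'
from h import *
o=get_obs();print(o['opening'],o['tool_pos'],o['force'])
p=list(W(-.033,.16)); p[0]+=.001
print(plan(p,YAW,o))
E
```

```text
0.04370665777749502 [ 0.4416876  -0.16831112  0.16534415] [-0.38673471  0.72903409 -1.78180089]
(array([   7. , -207.8,  149.6]), array([ 1.9, -0.1,  0.5]))
```

>>> carry_out --series '[[[0,-40,45,2,0,0],[0,-80,90,2,0,0],[0,-130,125,2,0,0],[0,-170,149,2,0,0],[0,-207,149,2,0,0],[5,-207,149,2,0,0],[15,-207,149,2,0,0],[15,-207,149,2,0,0]]]'

```text
clock: 10.2
tool_pos: [0.6268, 0.0018, 0.1442]
orientation: [93.3, 89.8, -172.5]
force: [0.0, 1.0, -0.6]
opening: 0.0438
```

```bash
python3 - <<'E'
from h import *
o=get_obs();print(o['opening'],o['tool_pos'],o['force'],rk(o['tool_pos']))
print(plan(W(-.033,.062),YAW,o))
snap('wrist','wrist7.png')
E
```

```text
0.04375057761058052 [0.62676081 0.00183145 0.144248  ] [ 0.00927804  0.9557195  -0.55125765] [-0.0044 -0.0337]
(array([82.2, -4.6,  0.8]), array([-0.2, -0. , -0.2]))
```

View pics/wrist7.png

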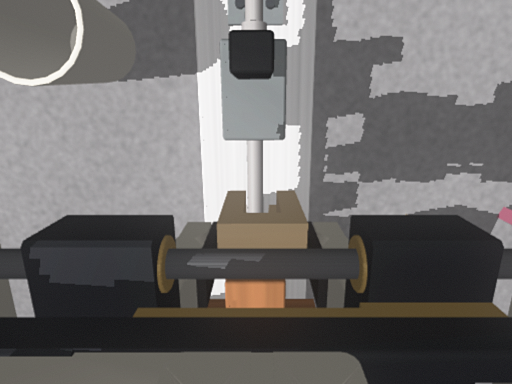

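>>> carry_out --series '[[[0,-4,1,0,0,0],[20,-4,1,0,0,0],[40,-4,1,0,0,0],[55,-4,1,0,0,0],[68,-4,1,0,0,0],[77,-4,1,0,0,0],[79,-4,1,0,0,0]]]'

```text
clock: 11.12
tool_pos: [0.6328, 0.0031, 0.0713]
orientation: [-135.2, 89.9, -40.9]
force: [-18.2, 2.2, 42.2]
opening: 0.0435
```

```bash
python3 - <<'E'
from h import *
o=get_obs();print(o['opening'],o['tool_pos'],o['force'],rk(o['tool_pos']))
snap('wrist','wrist8.png')
E
```

```text
0.043451701060916 [0.63279916 0.0031023  0.07130766] [-18.23206118   2.18075013  42.17139382] [ 0.0017 -0.0329]
```

View pics/wrist8.png

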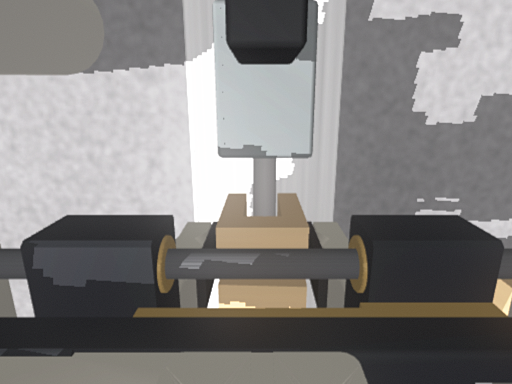

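>>> carry_out --series '[[[-5,1,0,0,0,0],[-5,1,0,0,0,0]]]'

```text
clock: 11.42
tool_pos: [0.6319, 0.0037, 0.0722]
orientation: [-76.6, 89.9, 17.6]
force: [0.4, -0.2, -0.6]
opening: 0.0438
```

```bash
python3 - <<'E'
from h import *
o=get_obs();print(o['opening'],o['tool_pos'],o['force'],rk(o['tool_pos']))
snap('scene','scene8.png')
im=cv2.imread('pics/scene8.png')
cv2.imwrite('pics/c7.png',cv2.resize(im[180:270,210:340],None,fx=6,fy=6,interpolation=cv2.INTER_CUBIC))
E
```

```text
0.043787725868032396 [0.63185638 0.00369692 0.07221553] [ 0.39903741 -0.16038494 -0.57362711] [ 0.0008 -0.0323]
```

View pics/c7.png

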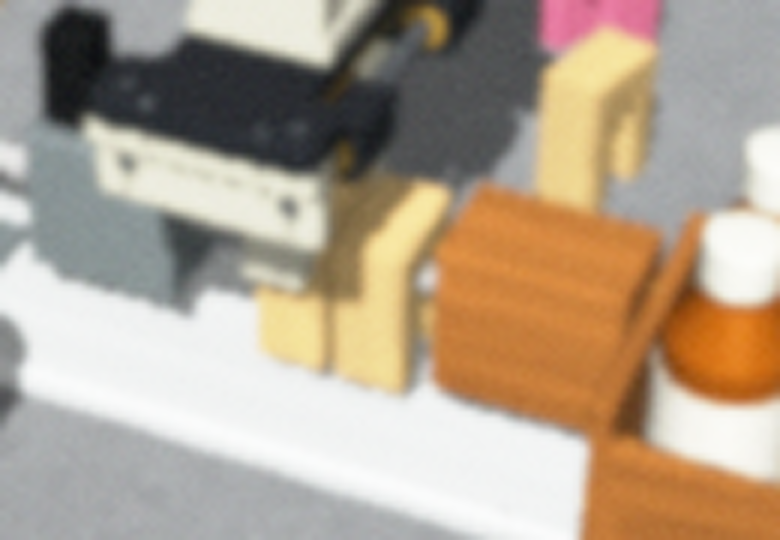

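Both spacers sit astride the bar at the same height, with their undersides just below the nose's. Releasing now.

>>> carry_out --hand -1 --series '[[[0,0,0,0,0,0],[0,0,0,0,0,0],[0,0,0,0,0,0],[0,0,0,0,0,0],[-50,0,0,0,0,0],[-95,0,0,0,0,0],[-130,0,0,0,0,0],[-130,0,0,0,0,0]]]'

```text
clock: 12.48
tool_pos: [0.6332, 0.0038, 0.2053]
orientation: [-83.5, 89.6, 10.7]
force: [0.2, -0.1, -1.2]
opening: 0.0875
```

```bash
python3 - <<'E'
from h import *
o=get_obs();print(o['opening'],o['tool_pos'],o['force'],rk(o['tool_pos']))
snap('wrist','wrist9.png');snap('scene','scene9.png');snap('top','top9.png')
im=cv2.imread('pics/scene9.png')
cv2.imwrite('pics/c8.png',cv2.resize(im[180:270,210:340],None,fx=6,fy=6,interpolation=cv2.INTER_CUBIC))
E
```

```text
0.0875487032160575 [0.63317332 0.00381481 0.20534739] [ 0.17082318 -0.11163984 -1.16946219] [ 0.0022 -0.0322]
```

View pics/c8.png

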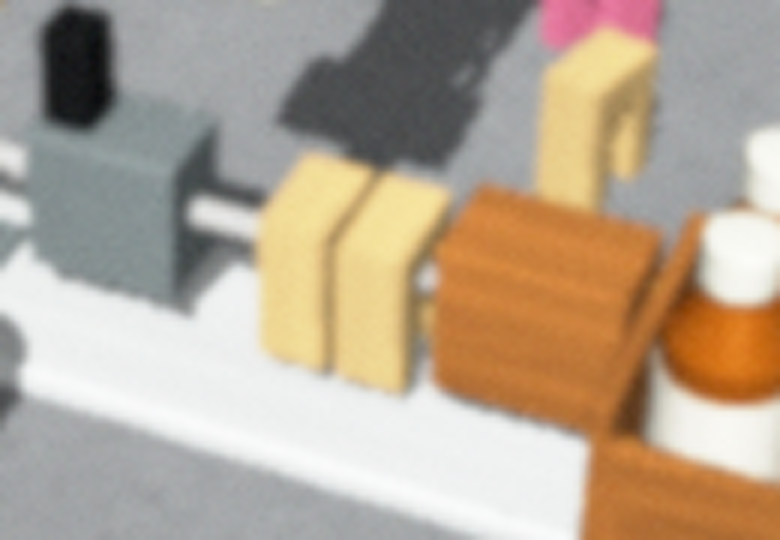

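View pics/wrist9.png

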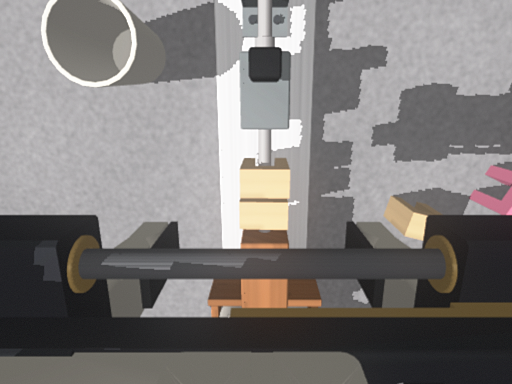

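Both spacers hang neatly, at (265,180) and (265,214). The wrist view also lets me measure the gap, from the slide's front edge at row ~128 to the nose edge at row ~231.

```bash
python3 - <<'E'
from h import *
s=load('wrist9.npz')
for n,p,z in [('slide',(265,128.5),.096),('sp2 back',(265,166),.088),('sp2 front',(265,199),.088),('sp1 back',(265,201),.088),('sp1 front',(265,228),.088),('nose',(265,232),.097),('post front',(265,80),.136),('post back',(265,48),.136)]: print(n,rk(ray(s,p,z)[0]))
im=cv2.imread('pics/wrist9.png')
cv2.imwrite('pics/c9.png',cv2.resize(im[30:290,190:340],None,fx=3,fy=2.3,interpolation=cv2.INTER_CUBIC))
E
```

```text
slide [ 0.     -0.0804]
sp2 back [-0.0001 -0.0477]
sp2 front [-0.0001 -0.0178]
sp1 back [-0.0001 -0.0159]
sp1 front [-0.0002  0.0099]
nose [-0.0002  0.01  ]
post front [ 0.0003 -0.1157]
post back [ 0.0003 -0.1355]
```

View pics/c9.png

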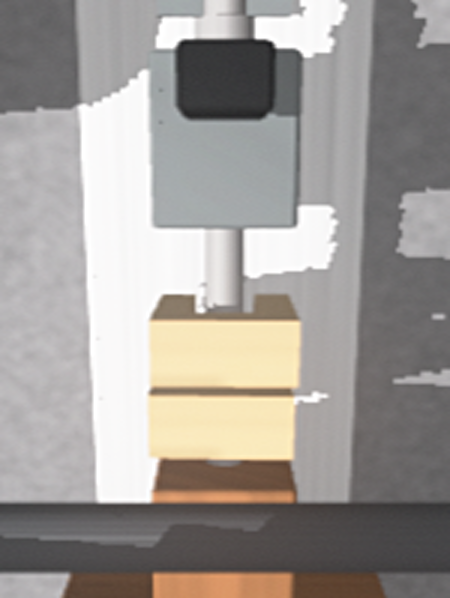

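```bash
python3 - <<'E'
from h import *
s=load('wrist9.npz');im=cv2.imread('pics/wrist9.png')
for r in range(226,252): print(r,im[r,255],im[r,277])
for n,v,z in [('slide',128.7,.096),('sp2 back',169,.088),('sp2 front',198.5,.088),('sp1 back',201,.088),('sp1 front',230,.088),('nose',244,.097),('nose',247,.097)]: print(n,rk(ray(s,(265,v),z)[0]))
t=load('top9.npz');im=cv2.imread('pics/top9.png');cv2.imwrite('pics/c10.png',cv2.resize(im[150:215,190:305],None,fx=6.5,fy=6.5,interpolation=cv2.INTER_CUBIC))
E
```

```text
226 [177 224 245] [188 233 249]
227 [177 225 245] [189 234 250]
228 [169 218 243] [189 236 254]
229 [129 165 200] [162 211 243]
230 [ 72  88 113] [ 83 107 137]
231 [ 70  84 110] [59 74 99]
232 [ 72  88 114] [ 63  80 107]
233 [ 71  88 113] [ 64  82 109]
234 [ 71  87 112] [ 65  82 110]
235 [ 70  86 111] [ 62  80 106]
236 [ 70  86 110] [ 65  82 107]
237 [ 71  87 111] [ 63  80 106]
238 [ 70  86 112] [ 64  81 109]
239 [ 73  90 117] [ 64  81 108]
240 [ 70  88 116] [ 64  79 106]
241 [ 70  88 114] [ 60  77 104]
242 [ 71  90 120] [ 62  81 109]
243 [ 82 110 153] [ 74 100 141]
244 [ 97 134 190] [ 89 127 179]
245 [103 145 207] [ 97 137 197]
246 [107 150 215] [100 143 206]
247 [103 143 204] [ 97 136 196]
248 [ 88 113 153] [ 79 104 145]
249 [69 72 81] [65 68 77]
250 [70 71 75] [65 66 72]
251 [72 75 81] [68 70 76]
slide [ 0.     -0.0802]
sp2 back [-0.0001 -0.045 ]
sp2 front [-0.0001 -0.0183]
sp1 back [-0.0001 -0.0159]
sp1 front [-0.0002  0.0119]
nose [-0.0002  0.0216]
nose [-0.0002  0.0245]
```

View pics/c10.png

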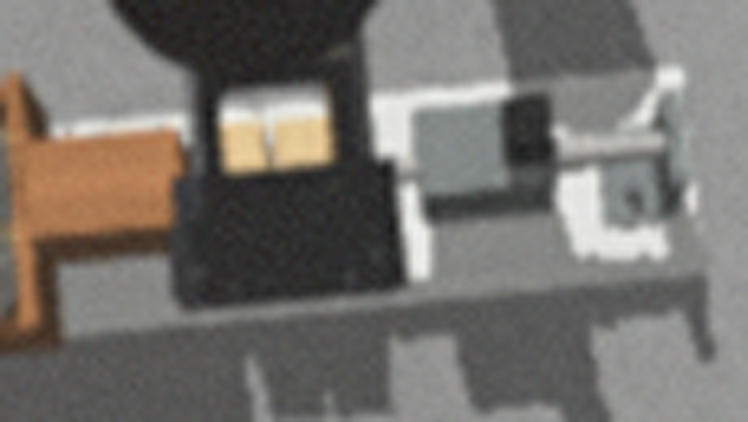

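The gap measures 101 mm in the wrist view and 99 mm in the top view. Two spacers plus the 50 mm travel come to 102 mm, which is too close to call, so I'll test it by pushing the post.

```bash
python3 - <<'E'
from h import *
o=get_obs()
print(plan(W(-.127,.2),YAW,o),plan(W(-.127,.107),YAW,o))
E
```

```text
(array([  0.8,  -0.4, -94.7]), array([-0.1,  0. , -0.1])) (array([ 93.8,  -0.6, -94.7]), array([-0.1,  0. , -0.1]))
```

>>> carry_out --series '[[[0,0,-50,0,0,0],[0,0,-95,0,0,0],[0,0,-95,0,0,0],[30,0,-95,0,0,0],[60,0,-95,0,0,0],[80,0,-95,0,0,0],[92,0,-95,0,0,0],[92,0,-95,0,0,0]]]'

```text
clock: 13.62
tool_pos: [0.6377, -0.0909, 0.1084]
orientation: [92.4, 89.9, -173.4]
force: [0.5, -0.1, 0.4]
opening: 0.0876
```

```bash
python3 - <<'E'
from h import *
for i in range(2):
  o=get_obs();print(o['opening'],o['tool_pos'],o['force'],rk(o['tool_pos']),o['qvel'].round(1))
  snap('wrist','wrist10.png')
  snap('scene','scene10.png')
im=cv2.imread('pics/scene10.png')
cv2.imwrite('pics/c11.png',cv2.resize(im[140:270,180:340],None,fx=4.5,fy=4.5,interpolation=cv2.INTER_CUBIC))
E
```

```text
0.08764151186301745 [ 0.63765089 -0.09089219  0.10842639] [ 0.45657603 -0.11710345  0.37609919] [-0.0005 -0.127 ] [-0.2 -1.3  1.5  0.5 -0.7  0.1]
0.08776784775389199 [ 0.63872931 -0.09099949  0.11017362] [-0.58241253 -0.39574801 -0.54939136] [ 0.0006 -0.1272] [-0.  -0.7  0.4  0.1 -0.   0.1]
```

View pics/c11.png

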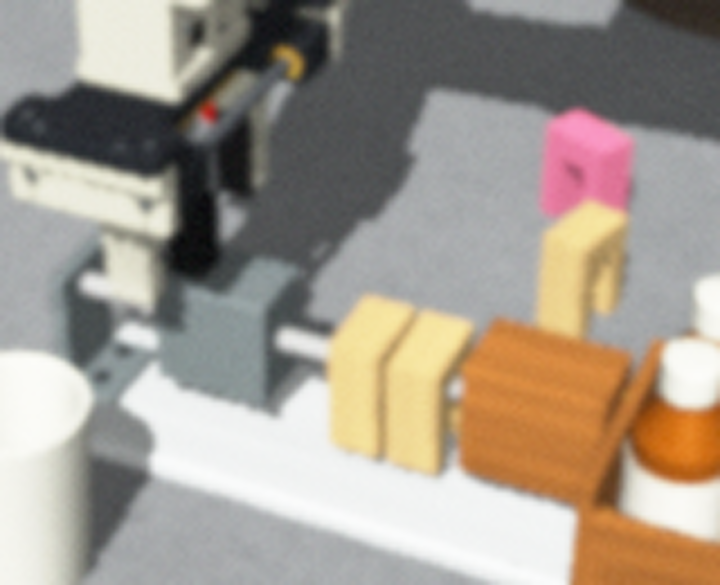

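View pics/wrist10.png

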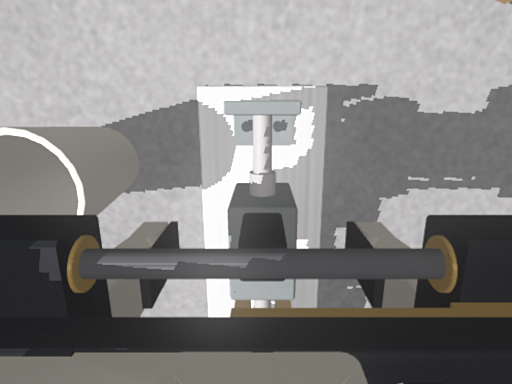

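The post is centred between the pads at (263,245). Closing, then pushing.

>>> carry_out --hand 1 --series '[[[0,0,0,0,0,0],[0,0,0,0,0,0],[0,0,0,0,0,0],[0,0,0,0,0,0],[0,0,0,0,0,0],[0,0,0,0,0,0]]]'

```text
clock: 14.58
tool_pos: [0.6383, -0.0912, 0.1096]
orientation: [105.2, 90.0, -160.6]
force: [0.0, 0.2, -0.5]
opening: 0.0332
```

>>> carry_out --series '[[[0,0,5,0,0,0],[0,0,10,0,0,0],[0,0,15,0,0,0],[0,0,20,0,0,0],[0,0,25,0,0,0],[0,0,30,0,0,0],[0,0,35,0,0,0],[0,0,40,0,0,0],[0,0,40,0,0,0]]]'

```text
clock: 15.7
tool_pos: [0.6357, -0.0511, 0.1096]
orientation: [-145.1, 90.0, -50.9]
force: [3.4, -3.7, -3.0]
opening: 0.0217
```

```bash
python3 - <<'E'
from h import *
o=get_obs();print(o['opening'],o['tool_pos'],o['force'],rk(o['tool_pos']))
E
```

```text
0.02170319063207514 [ 0.63566946 -0.05113787  0.10963009] [ 3.41674303 -3.65227343 -3.03105393] [ 0.0005 -0.0872]
```

>>> carry_out --series '[[[0,0,2,0,0,0],[0,0,4,0,0,0],[0,0,6,0,0,0],[0,0,6,0,0,0]]]'

```text
clock: 16.2
tool_pos: [0.6353, -0.0456, 0.1097]
orientation: [-151.5, 90.0, -57.3]
force: [3.4, -4.7, -2.7]
opening: 0.0219
```

>>> carry_out --series '[[[0,0,1,0,0,0],[0,0,2,0,0,0],[0,0,2,0,0,0]]]'

```text
clock: 16.58
tool_pos: [0.6351, -0.0437, 0.1096]
orientation: [-158.9, 90.0, -64.8]
force: [3.8, -5.5, -3.9]
opening: 0.0216
```

>>> carry_out --series '[[[0,0,1,0,0,0],[0,0,2,0,0,0],[0,0,2,0,0,0]]]'

```text
clock: 16.95
tool_pos: [0.635, -0.0418, 0.1097]
orientation: [-157.9, 90.0, -63.8]
force: [4.5, -6.3, -2.8]
opening: 0.0216
```

```bash
python3 - <<'E'
from h import *
o=get_obs();print(o['opening'],o['tool_pos'],o['force'],rk(o['tool_pos']))
snap('wrist','wrist11.png')
snap('scene','scene11.png')
im=cv2.imread('pics/scene11.png')
cv2.imwrite('pics/c12.png',cv2.resize(im[140:270,180:340],None,fx=4.5,fy=4.5,interpolation=cv2.INTER_CUBIC))
E
```

```text
0.021570409534356554 [ 0.63499235 -0.04178861  0.10965144] [ 4.51107487 -6.34110219 -2.76865743] [ 0.0006 -0.0778]
```

View pics/c12.png

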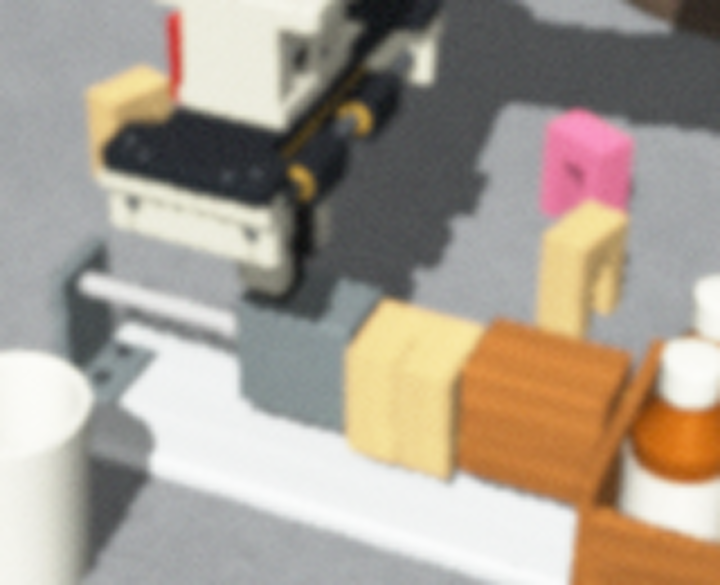

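>>> carry_out --series '[[[0,0,1,0,0,0],[0,0,2,0,0,0],[0,0,2,0,0,0]]]'

```text
clock: 17.42
tool_pos: [0.6349, -0.0398, 0.1097]
orientation: [-157.2, 89.9, -63.0]
force: [3.4, -6.7, -3.5]
opening: 0.0217
```

```bash
python3 - <<'E'
from h import *
o=get_obs();print(o['opening'],o['tool_pos'],o['force'],rk(o['tool_pos']))
snap('wrist','wrist12.png')
snap('scene','scene12.png');snap('top','top12.png')
a=cv2.imread('pics/scene12.png')[195:255,225:315]
cv2.imwrite('pics/c13.png',cv2.resize(a,None,fx=8.5,fy=8.5,interpolation=cv2.INTER_CUBIC))
E
```

```text
0.021704855723053314 [ 0.63486111 -0.03978837  0.10967495] [ 3.44125482 -6.68337684 -3.47218905] [ 0.0006 -0.0758]
```

View pics/c13.png

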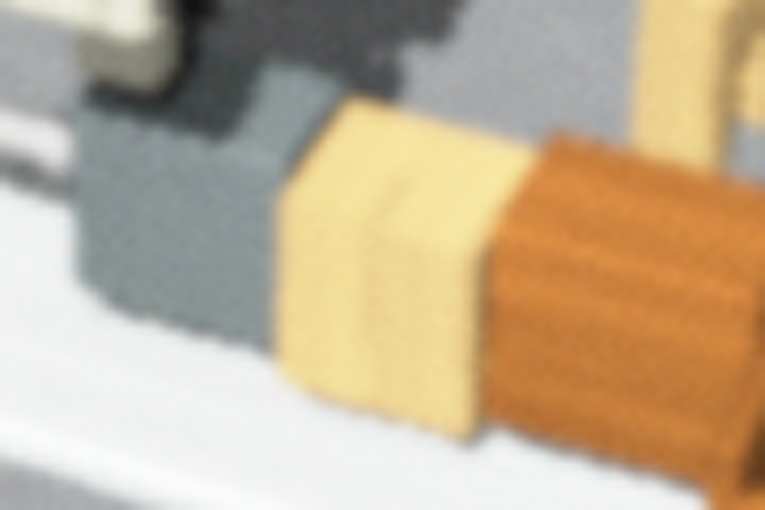

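View pics/wrist12.png

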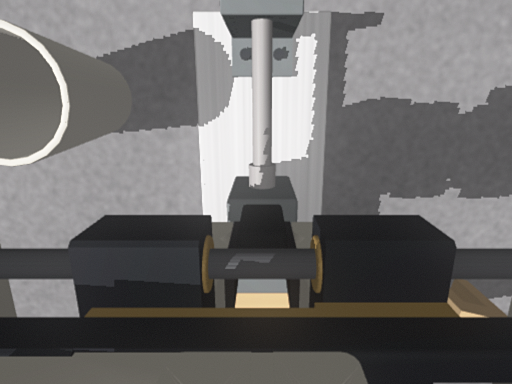

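>>> carry_out --series '[[[0,0,1,0,0,0],[0,0,1,0,0,0]]]'

```text
clock: 17.82
tool_pos: [0.6348, -0.0388, 0.1096]
orientation: [-164.3, 89.9, -70.2]
force: [4.3, -6.2, -2.7]
opening: 0.022
```

>>> carry_out --series '[[[0,0,1,0,0,0],[0,0,1,0,0,0]]]'

```text
clock: 18.08
tool_pos: [0.6347, -0.0378, 0.1097]
orientation: [-160.0, 89.9, -65.8]
force: [2.9, -6.6, -4.6]
opening: 0.0219
```

```bash
python3 - <<'E'
from h import *
o=get_obs();print(o['opening'],o['tool_pos'],o['force'],rk(o['tool_pos']))
snap('scene','scene13.png')
a=cv2.imread('pics/scene13.png')[195:255,225:315]
cv2.imwrite('pics/c14.png',cv2.resize(a,None,fx=8.5,fy=8.5,interpolation=cv2.INTER_CUBIC))
E
```

```text
0.021880229001805477 [ 0.63470259 -0.03782914  0.10966383] [ 2.93275033 -6.5632023  -4.64229841] [ 0.0006 -0.0739]
```

View pics/c14.png

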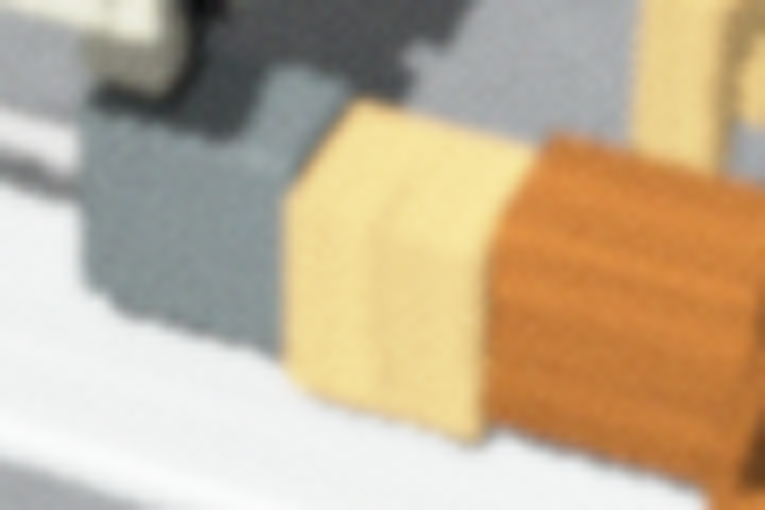

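>>> carry_out --series '[[[0,0,1,0,0,0],[0,0,1,0,0,0]]]'

```text
clock: 18.38
tool_pos: [0.6347, -0.0377, 0.1096]
orientation: [-177.3, 89.9, -83.1]
force: [4.8, -9.8, -3.9]
opening: 0.0217
```

>>> carry_out --series '[[[0,0,1,0,0,0],[0,0,1,0,0,0]]]'

```text
clock: 18.62
tool_pos: [0.6347, -0.0377, 0.1097]
orientation: [179.9, 89.8, -85.9]
force: [6.4, -15.5, -4.8]
opening: 0.0216
```

```bash
python3 - <<'E'
from h import *
o=get_obs();print(o['opening'],o['tool_pos'],o['force'],rk(o['tool_pos']))
snap('scene','scene14.png')
a=cv2.imread('pics/scene14.png')[195:255,225:315]
cv2.imwrite('pics/c15.png',cv2.resize(a,None,fx=8.5,fy=8.5,interpolation=cv2.INTER_CUBIC))
E
```

```text
0.021584793011786306 [ 0.63466512 -0.0376687   0.10969242] [  6.41177935 -15.52476847  -4.75639058] [ 0.0005 -0.0737]
```

View pics/c15.png

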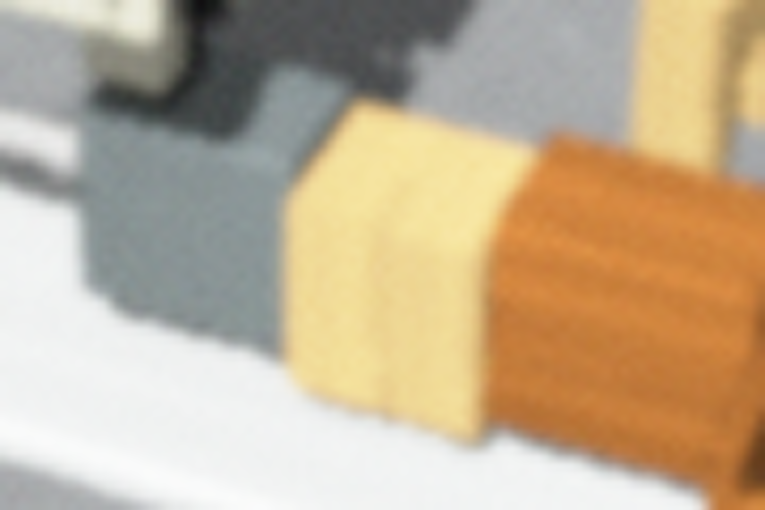

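The slide stopped dead after about 50 mm of travel, right at its end stop, and a fine line still shows in front of the nose at (488,300). Two spacers don't clamp it reliably, so a third is needed. I'll let the slide back gently and release it.

>>> carry_out --series '[[[0,0,-6,0,0,0],[0,0,-12,0,0,0],[0,0,-18,0,0,0],[0,0,-24,0,0,0],[0,0,-30,0,0,0],[0,0,-36,0,0,0],[0,0,-42,0,0,0],[0,0,-48,0,0,0],[0,0,-54,0,0,0],[0,0,-55,0,0,0]]]'

```text
clock: 19.92
tool_pos: [0.6383, -0.0863, 0.1096]
orientation: [-12.2, 89.7, 82.0]
force: [-1.1, 20.4, 2.1]
opening: 0.0219
```

>>> carry_out --hand -1 --series '[[[0,0,0,0,0,0],[0,0,0,0,0,0],[0,0,0,0,0,0],[0,0,0,0,0,0],[-40,0,0,0,0,0],[-80,0,0,0,0,0],[-95,0,0,0,0,0],[-95,0,0,0,0,0]]]'

```text
clock: 20.92
tool_pos: [0.6386, -0.0902, 0.2056]
orientation: [-81.8, 89.9, 12.4]
force: [0.1, -0.1, -0.4]
opening: 0.0873
```

```bash
python3 - <<'E'
from h import *
o=get_obs();print(o['opening'],o['tool_pos'],o['force'],rk(o['tool_pos']))
s=snap('wrist','wrist15.png');snap('top','top15.png');snap('scene','scene15.png')
print(plan((.457,-.253,.16),-17.4,o),plan((.463,.0465,.16),-8.6,o))
im=cv2.imread('pics/top15.png');cv2.imwrite('pics/c16.png',cv2.resize(im[150:260,190:345],None,fx=5,fy=5,interpolation=cv2.INTER_CUBIC))
E
```

```text
0.08734107682466355 [ 0.6385905  -0.09024363  0.2055541 ] [ 0.12067167 -0.07925736 -0.38182154] [ 0.0005 -0.1264]
(array([  45.1,  193. , -149.2]), array([21.6,  0. ,  0.1])) (array([ 45.3, 165.3, 149.1]), array([12.8,  0. ,  0.1]))
```

View pics/c16.png

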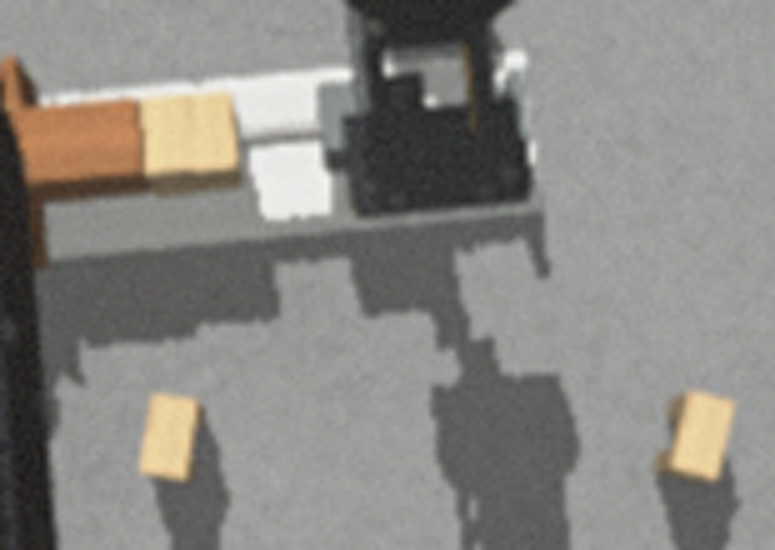

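View pics/scene15.png

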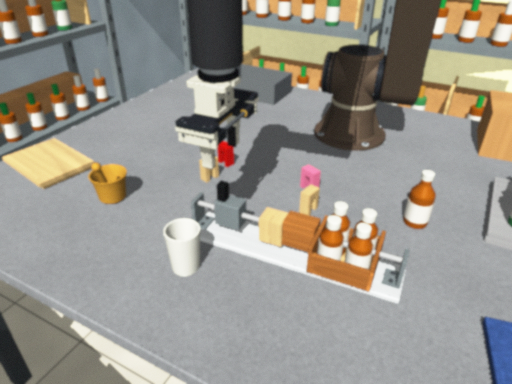

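The slide is back and the two spacers stand flush against the nose. For the third I'll take the plain spacer at (0.463,0.0465). Its pink neighbour stands about 90 mm behind it, so I'll go in with a narrower opening.

>>> carry_out --hand -0.4 --series '[[[0,40,40,6,0,0],[0,80,80,13,0,0],[10,125,115,13,0,0],[40,165,149,13,0,0],[45,165,149,13,0,0],[45,165,149,13,0,0],[80,165,149,13,0,0],[80,165,149,13,0,0]]]'

```text
clock: 22.08
tool_pos: [0.4622, 0.0452, 0.123]
orientation: [125.8, 89.7, -153.1]
force: [-0.3, 0.4, -0.1]
opening: 0.0618
```

```bash
python3 - <<'E'
from h import *
o=get_obs();print(o['opening'],o['tool_pos'],o['force'])
snap('wrist','wrist16.png')
print(plan((.463,.0465,.030),-8.6,o))
E
```

```text
0.061817306553025274 [0.4622051  0.04524433 0.12302118] [-0.25006028  0.40078564 -0.05483071]
(array([93. , -0.9,  1.6]), array([-0.3, -0.2, -0.2]))
```

View pics/wrist16.png

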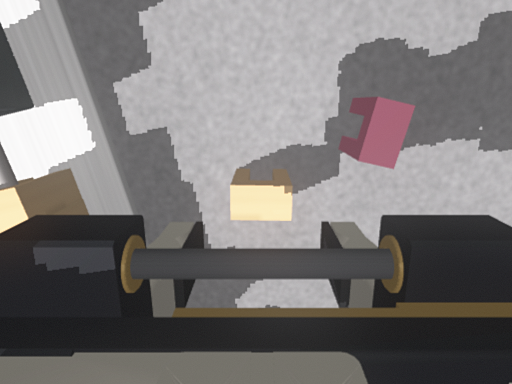

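The plain spacer sits squarely between the pads at (262,198), clear of the pink one at (385,132). Going down.

>>> carry_out --series '[[[40,-1,1,0,0,0],[75,-1,1,0,0,0],[92,-1,1,0,0,0],[92,-1,1,0,0,0],[92,-1,1,0,0,0]]]'

```text
clock: 22.75
tool_pos: [0.4653, 0.0475, 0.0339]
orientation: [-62.8, 89.9, 18.3]
force: [0.7, 0.5, -0.1]
opening: 0.0613
```

>>> carry_out --hand 1 --series '[[[0,0,0,0,0,0],[0,0,0,0,0,0],[0,0,0,0,0,0],[0,0,0,0,0,0],[-20,0,0,0,0,0],[-70,0,0,0,0,0],[-120,0,0,0,0,0],[-120,0,0,0,0,0]]]'

```text
clock: 23.75
tool_pos: [0.4663, 0.0482, 0.1567]
orientation: [-57.3, 89.6, 24.0]
force: [0.1, -0.1, -1.9]
opening: 0.044
```

```bash
python3 - <<'E'
from h import *
o=get_obs();print(o['opening'],o['tool_pos'],o['force'])
s=load('wrist15.npz')
snap('wrist','wrist17.png')
# third spacer slot: measure slide face & spacer back in the top view
t=load('top15.npz'); f=lambda u,v:(190+u/5,150+v/5)
print('slide',rk(ray(t,f(318,115),.096)[0]),'sp back',rk(ray(t,f(238,130),.088)[0]),'nose',rk(ray(t,f(142,140),.097)[0]))
print(plan(W(-.05,.15),YAW,o))
E
```

```text
0.044037185096196196 [0.46626601 0.04822158 0.15667754] [ 0.05512408 -0.07428162 -1.90585679]
slide [ 0.0006 -0.0794] sp back [-0.0016 -0.034 ] nose [-0.0042  0.0192]
(array([   7.7, -173.6,  -36.2]), array([-13.1,   0.2,   0.4]))
```

View pics/wrist17.png

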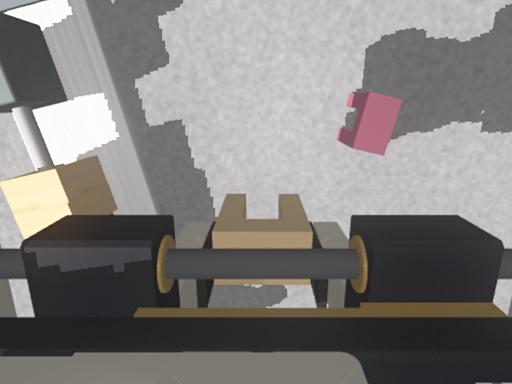

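>>> carry_out --series '[[[0,-50,-10,-6,0,0],[0,-100,-20,-13,0,0],[0,-140,-36,-13,0,0],[0,-173,-41,-13,0,0],[0,-173,-41,-13,0,0],[10,-173,-41,-13,0,0],[10,-173,-41,-13,0,0]]]'

```text
clock: 24.68
tool_pos: [0.6269, -0.0196, 0.1411]
orientation: [90.5, 89.8, -175.3]
force: [0.0, 0.4, -0.4]
opening: 0.0439
```

```bash
python3 - <<'E'
from h import *
o=get_obs();print(o['opening'],o['tool_pos'],o['force'],rk(o['tool_pos']))
print(plan(W(-.055,.069),YAW,o))
snap('wrist','wrist18.png')
E
```

```text
0.04389438353869628 [ 0.62685262 -0.01957916  0.14106572] [ 0.00097065  0.39386874 -0.40222555] [-0.0059 -0.0551]
(array([72. , -6.1,  0.1]), array([-0.1, -0. , -0.2]))
```

View pics/wrist18.png

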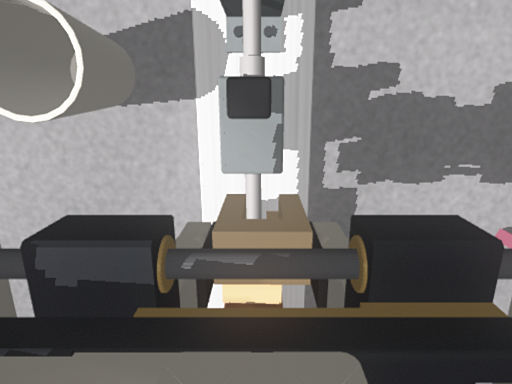

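>>> carry_out --series '[[[0,-5,0,0,0,0],[10,-5,0,0,0,0],[30,-5,0,0,0,0],[48,-5,0,0,0,0],[60,-5,0,0,0,0],[68,-5,0,0,0,0],[68,-5,0,0,0,0]]]'

```text
clock: 25.6
tool_pos: [0.6334, -0.0195, 0.0741]
orientation: [102.5, 89.9, -163.3]
force: [-0.5, -0.4, -0.5]
opening: 0.0438
```

```bash
python3 - <<'E'
from h import *
o=get_obs();print(o['opening'],o['tool_pos'],o['force'],rk(o['tool_pos']))
snap('wrist','wrist19.png');snap('scene','scene19.png')
a=cv2.imread('pics/scene19.png')[180:260,215:320]
cv2.imwrite('pics/c17.png',cv2.resize(a,None,fx=7,fy=7,interpolation=cv2.INTER_CUBIC))
E
```

```text
0.04375794707009996 [ 0.6333985  -0.01953494  0.07409847] [-0.45711298 -0.44689053 -0.4673076 ] [ 0.0006 -0.0555]
```

View pics/c17.png

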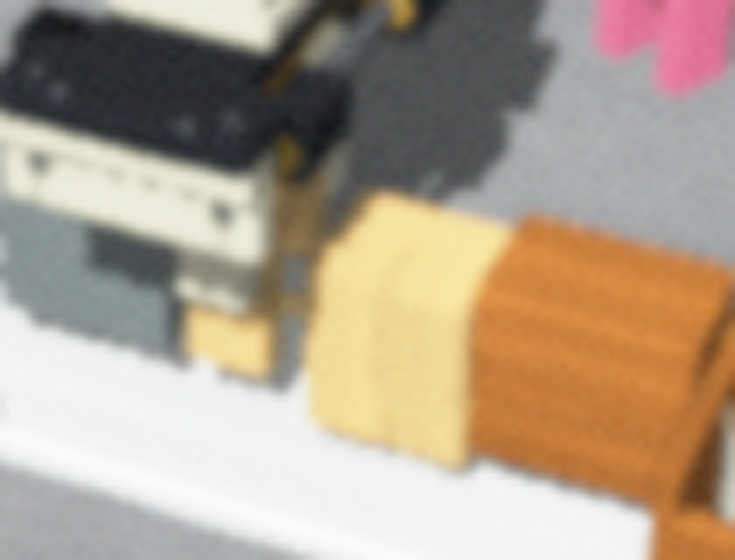

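View pics/wrist19.png

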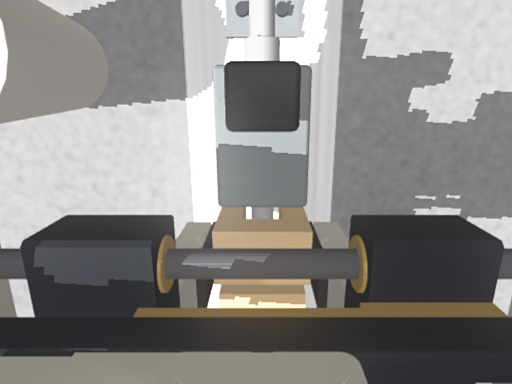

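The third spacer is aligned astride the bar and sits a few mm high. I'll lower it 4 mm and release.

>>> carry_out --series '[[[4,0,2,0,0,0],[4,0,2,0,0,0]]]'

```text
clock: 25.95
tool_pos: [0.6334, -0.0173, 0.0707]
orientation: [-19.2, 90.0, 75.0]
force: [-0.5, 0.3, -0.1]
opening: 0.0436
```

>>> carry_out --hand -1 --series '[[[0,0,0,0,0,0],[0,0,0,0,0,0],[0,0,0,0,0,0],[0,0,0,0,0,0],[-50,0,0,0,0,0],[-100,0,0,0,0,0],[-130,0,0,0,0,0],[-130,0,0,0,0,0]]]'

```text
clock: 26.95
tool_pos: [0.635, -0.0173, 0.204]
orientation: [-84.5, 89.7, 9.7]
force: [-0.1, 0.3, -0.7]
opening: 0.0878
```

```bash
python3 - <<'E'
from h import *
o=get_obs();print(o['opening'],o['tool_pos'],o['force'],rk(o['tool_pos']))
print(plan(W(-.126,.2),YAW,o),plan(W(-.126,.108),YAW,o))
snap('wrist','wrist20.png');snap('scene','scene20.png')
a=cv2.imread('pics/scene20.png')[160:260,195:325]
cv2.imwrite('pics/c18.png',cv2.resize(a,None,fx=5.8,fy=5.8,interpolation=cv2.INTER_CUBIC))
E
```

```text
0.0877900943073238 [ 0.63498761 -0.0172963   0.20396966] [-0.11211796  0.27230679 -0.68358315] [ 0.0024 -0.0534]
(array([  3.9,   2.3, -72.6]), array([-0.1,  0. ,  0.3])) (array([ 95.9,   2.8, -72.6]), array([-0.1,  0. ,  0.3]))
```

View pics/c18.png

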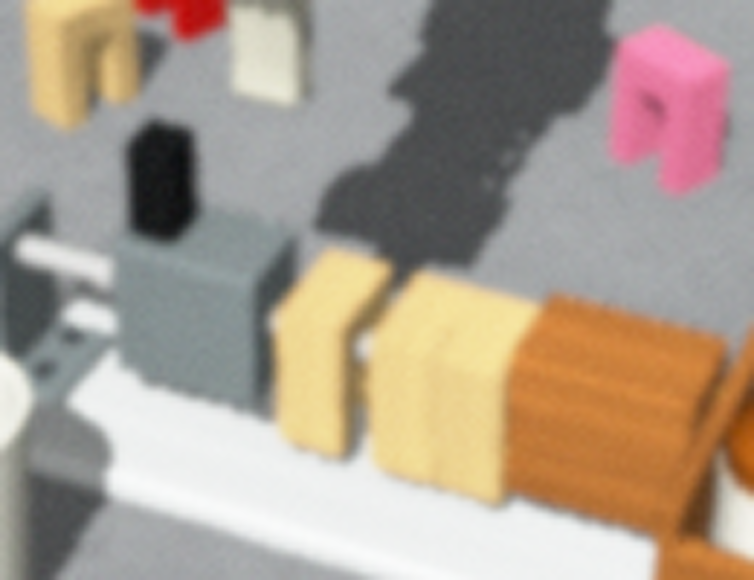

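View pics/wrist20.png

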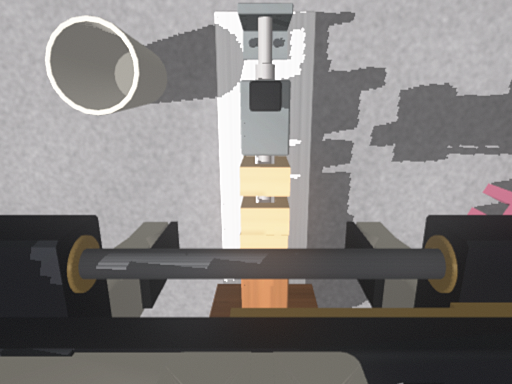

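All three hang upright on the bar. Now back to the post.

>>> carry_out --series '[[[0,1,-40,0,0,0],[0,1,-73,0,0,0],[0,1,-73,0,0,0],[30,1,-73,0,0,0],[60,1,-73,0,0,0],[82,1,-73,0,0,0],[95,1,-73,0,0,0],[95,1,-73,0,0,0]]]'

```text
clock: 28.05
tool_pos: [0.6371, -0.0901, 0.1044]
orientation: [93.0, 89.9, -172.8]
force: [-0.1, -0.2, 0.2]
opening: 0.0877
```

>>> carry_out --hand 1 --series '[[[0,0,0,0,0,0],[0,0,0,0,0,0],[0,0,0,0,0,0],[0,0,0,0,0,0],[0,0,0,0,0,0],[0,0,0,0,0,0],[0,0,0,0,0,0],[0,0,0,0,0,0]]]'

```text
clock: 29.05
tool_pos: [0.6386, -0.0903, 0.1057]
orientation: [-93.9, 89.9, 0.3]
force: [3.7, 0.1, -2.7]
opening: 0.0218
```

>>> carry_out --series '[[[0,0,4,0,0,0],[0,0,8,0,0,0],[0,0,12,0,0,0],[0,0,15,0,0,0],[0,0,18,0,0,0],[0,0,18,0,0,0]]]'

```text
clock: 29.8
tool_pos: [0.6373, -0.0727, 0.1057]
orientation: [-121.5, 89.9, -27.3]
force: [4.5, -3.3, -3.2]
opening: 0.0216
```

>>> carry_out --series '[[[0,0,1,0,0,0],[0,0,2,0,0,0],[0,0,2,0,0,0]]]'

```text
clock: 30.18
tool_pos: [0.6371, -0.071, 0.1057]
orientation: [-128.1, 89.9, -33.9]
force: [4.7, -3.6, -3.6]
opening: 0.0218
```

>>> carry_out --series '[[[0,0,1,0,0,0],[0,0,2,0,0,0],[0,0,2,0,0,0]]]'

```text
clock: 30.55
tool_pos: [0.637, -0.069, 0.1057]
orientation: [-130.7, 89.9, -36.5]
force: [4.4, -4.7, -2.6]
opening: 0.0218
```

>>> carry_out --series '[[[0,0,1,0,0,0],[0,0,1,0,0,0]]]'

```text
clock: 30.8
tool_pos: [0.637, -0.0681, 0.1058]
orientation: [-128.6, 89.9, -34.4]
force: [5.8, -4.5, -3.2]
opening: 0.0216
```

>>> carry_out --series '[[[0,0,1,0,0,0],[0,0,1,0,0,0]]]'

```text
clock: 31.05
tool_pos: [0.6369, -0.068, 0.1057]
orientation: [-154.2, 89.9, -60.0]
force: [5.8, -8.0, -4.1]
opening: 0.0219
```

>>> carry_out --series '[[[0,0,1,0,0,0],[0,0,1,0,0,0]]]'

```text
clock: 31.3
tool_pos: [0.6369, -0.0679, 0.1058]
orientation: [-162.8, 89.8, -68.7]
force: [6.1, -13.4, -4.9]
opening: 0.0216
```

```bash
python3 - <<'E'
from h import *
snap('wrist','wrist21.png');snap('scene','scene21.png');snap('top','top21.png')
for i in range(3):
  o=get_obs();print(o['opening'],o['tool_pos'],o['force'],o['qvel'].round(2)); snap('scene','scene21.png')
a=cv2.imread('pics/scene21.png')[160:260,195:325]
cv2.imwrite('pics/c19.png',cv2.resize(a,None,fx=5.8,fy=5.8,interpolation=cv2.INTER_CUBIC))
a=cv2.imread('pics/top21.png')[150:215,190:305]
cv2.imwrite('pics/c20.png',cv2.resize(a,None,fx=6.5,fy=6.5,interpolation=cv2.INTER_CUBIC))
E
```

```text
0.021836665998081775 [ 0.63690792 -0.0679484   0.10577072] [  6.77100153 -13.05555611  -5.87722388] [ 0.06 -0.06 -0.15 -0.09 -0.01  0.01]
0.02150576103133663 [ 0.63690764 -0.06794829  0.10577131] [  6.77226163 -13.77389704  -4.96935542] [-0.03 -0.02  0.08  0.03  0.03  0.01]
0.0218374871195104 [ 0.63688082 -0.06796211  0.1057676 ] [  6.53408491 -12.95023341  -5.32786381] [-0.12 -0.01  0.06  0.09 -0.03 -0.02]
```

View pics/c19.png

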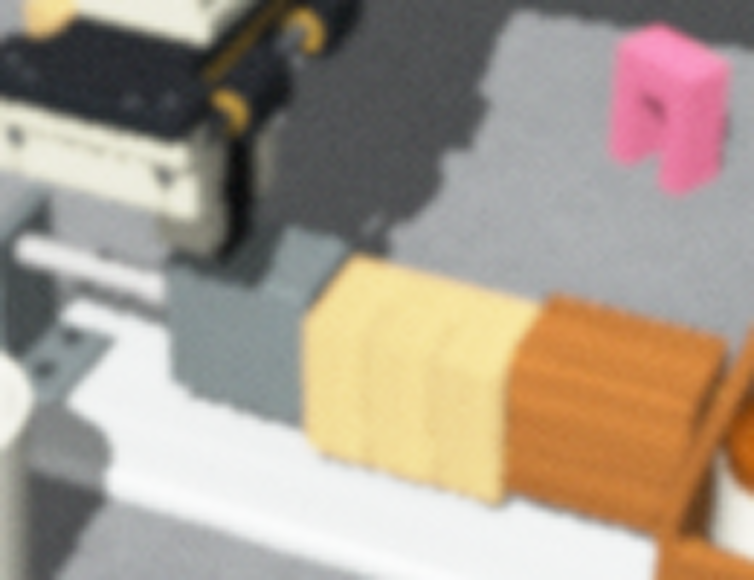

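View pics/c20.png

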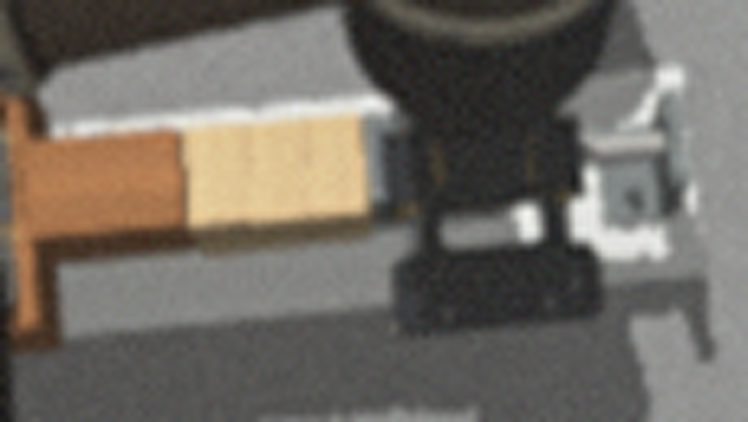

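The stack is tight: slide, three spacers and nose touch with no gap at (505,400). The y force rose from about 4.5 N (spring alone) to about 13 N, so roughly 8.5 N presses on the spacers after only about 22 mm of travel, far from the stop. The readings are steady, so I'm handing in.

```bash
python3 - <<'E'
from h import *
print(close_job()); 
E
```

```text
the job is handed in; nothing more can be done
None
```

I hung three plain plywood spacers over the bar between the slide and the carrier nose. I handed the job in at about 31 s of the allowed 72 s, holding the post with the stack pressed tight.

**Final push:** the slide stopped on the spacers after about 22 mm of travel, well short of its 50 mm stop. The force along the bar rose from about 4.5 N (spring alone) to a steady 13 N, so roughly 8.5 N presses on the spacers. The last pictures show no gaps from slide to nose, and only the post is gripped. I never touched the pink and red look-alikes. The mortar, bottle and beaker were never approached, though I did not measure them again at the end.

**What disagreed:**
- **Whether two spacers would do:** the gap measured 99–101 mm, against 102 mm for two spacers plus full travel. When I tested two, the slide stopped at about 50 mm, and I could not tell the end stop from a just-tight stack. I added the third for that reason, although the final contact point suggests two might have just touched.
- **Tool travel in that test:** it read 52–53 mm, more than the 50 mm limit, probably because the grip slipped or shifted on the post.
- **Height when hanging:** the first two spacers met the bar about 8–12 mm higher on the tool than expected, pressing with about 40 N for a moment before I backed off.

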